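# Gauge the forming sleeves and rack them by fit

## Robot

A 7-joint arm with a two-finger parallel gripper is mounted at the origin on the work surface; the furniture and walls round the work are solid. World frame = base frame: x ahead of the robot, y to its left, z up, the work surface at z = 0. Lengths are in m, angles in degrees, forces in N, time in s.
With the tool pointing down it reaches from about 0.425 to 1.025 m from the base axis. Payload 9.4 kg.
Tool frame: the origin (TCP) lies between the finger pads; the fingertips stand 17 mm ahead of it and the grasp point (between the pads) lies 2 mm behind it; z points along the fingers, y is the line along which they close (so a half turn about z gives the same grasp; the last joint's range is limited). The gripper opens to 85 mm and grips with 20 to 120 N. Pads are 22 mm wide; open, the fingers measure 114 mm over their backs; the gripper's body (76 mm by 85 mm) begins 54 mm behind the grasp point. The pads swing forward as they close: fully open they stand 13 mm farther back than shut.
Start: joints at [-70.972, 34.337, -0.143, 91.639, 0.103, 54.024, -4.572], TCP at [0.288, 0.665, 0.248] pointing down, gripper open.
Joint ranges: [-147.43, 147.43], [-19.82, 112.94], [-74.19, 73.91], [6.32, 146.72], [-59.91, 239.91], [6.04, 106.73], [-150.56, 150.56]. Speed limits (degrees/s): [127.2, 127.2, 172.46, 172.46, 180, 180, 180].

## Interface

Orientations are given as [roll, pitch, yaw] about the fixed x, y, z axes, in that order (R = Rz(yaw) Ry(pitch) Rx(roll)).
In Python, from station import ctrl, optics, nets gives the robot as it stands.
- The arm moves only by the tool apply_moves, never from a script. Its argument "series" is one flat list of numbers, 7 for each row, row after row: the shift along the tool's x, y, z each as a share of 0.02 m, from -1 to 1, then the turn, a rotation vector about the tool's x, y, z each as a share of 5 degrees, from -1 to 1, then the opening, from 0 (shut) to 1 (fully open). A call has 1 to 8 rows; each row shifts and turns the commanded pose from where the row before left it, along the tool's axes as they then stand; what a row does not reach is not made up. A row lasts 1/12 s, in which the tool goes at most 41.7 mm and 7.16 degrees, less where a joint would pass 70% of its speed; a pose out of reach is approached as far as the arm can. A call with a number of a shift or a turn outside -1 to 1 is refused whole. A call with a gripper value outside its range is refused whole. The fingers move at their own pace and stop on an object; the grip force is fixed at half the most. Time passes only in rows, so rows that do not move let the fingers close. It gives the time, the measured TCP pose, the force, the opening and the grip force at its end, in the units of the state.
- ctrl.get_state(): the state, without advancing time (a new reading comes with each control period).
- optics.capture(name): name is "side" or "top"; returns a dict with "color" (384x512x3 uint8, red, green, blue), "fx", "fy", "cx", "cy" (pixels), "view" (4x4, takes a point from world to camera coordinates). Camera axes: x right, y up, looking along -z (the intrinsics and any distortion apply to the point x, -y, -z); pixel columns grow to the right and rows downward; lengths in m; the calibration is good to about 2 mm. A picture is of the moment at which its call begins. There is no depth.
- ctrl.job_done(): hands the job in; it is judged then, once.
Trained networks look in the newest picture that a camera, given by its name, has taken for a name from the list of things; names that differ only in an ending like _2 or _b are one class to them, and where a whole thing is asked for, a point or a joint stands for the part that bears it (a point fixed in the world has none). Each returns a list of dicts, best first, with "p" (0 to 1); they miss things now and then, are a little off and sometimes report something else, mostly with a low value. They report only what shows in the picture. A call takes as long as a camera call. They do not tell look-alikes from the thing itself.
- nets.search_frame(camera, name): "at" ([column, row] in pixels, amid what is visible of it).
- nets.cut_out(camera, name): "region" (384x512 bool, what is visible of it) and "at" ([column, row] in pixels, amid what is visible of it).
- nets.pinpoint(camera, name): "at" ([column, row] in pixels: a listed point, or the origin of a listed thing).
The state is a dict: "clock": time; "joint_positions": joint angles; "qd": joint speeds; "joint_torque": joint torques, N m; "position": TCP position; "orientation": TCP orientation; "ft_force": force on the tool from outside, world axes, zero at the start; "wrist_torque": the same for the moment, N m; "opening": opening from 0.0 (shut) to 1.0 (fully open); "gripper_force": force on a finger pad.
Only numpy, scipy, OpenCV 4.12 (cv2) and the standard library are available. Lean on these libraries where they do the work, as an engineer would, in place of code of your own. Each camera call takes 0.05 s, during which the arm holds its last target. There are 200 camera calls.

## Task

Check the aluminium forming sleeves on the upright gauge pin, one after another along the row from left to right, standing up any that has toppled: lower each upright over the pin, without forcing it, until it is fully home on the base or stops at the nose of the pin. Stand each one that went fully home on the upper (rear) step of the wooden rack and each one that stopped on the lower (front) step, so that each step ends up with a neat row: upright, centred on the scribed line, side by side without touching. Leave the pots, nozzle and brush where they are.

Things in the scene. Friction and masses are not known exactly. Their poses are not given: they have to be found in the camera images.
- sleeve_1a: Octagonal aluminium tube, 56 over its flats (61 over corners), 60 long, 0.16 kg, same both ways up. Bore 36 (fits the 30 pin) or 25 (too tight), found by trying. Origin mid-length on the axis, z along the axis, x and y square to flats. Place: first (leftmost, largest y) in the row; starts standing or toppled. Of sleeve_1a, sleeve_1b, sleeve_1c exactly one is present.
- sleeve_1b: Octagonal aluminium tube, 56 over its flats (61 over corners), 60 long, 0.16 kg, same both ways up. Bore 36 (fits the 30 pin) or 25 (too tight), found by trying. Origin mid-length on the axis, z along the axis, x and y square to flats. Place: first (leftmost, largest y) in the row; starts standing or toppled. Of sleeve_1a, sleeve_1b, sleeve_1c exactly one is present.
- sleeve_1c: Octagonal aluminium tube, 56 over its flats (61 over corners), 60 long, 0.16 kg, same both ways up. Bore 36 (fits the 30 pin) or 25 (too tight), found by trying. Origin mid-length on the axis, z along the axis, x and y square to flats. Place: first (leftmost, largest y) in the row; starts standing or toppled. Of sleeve_1a, sleeve_1b, sleeve_1c exactly one is present.
- sleeve_2a: Octagonal aluminium tube, 56 over its flats (61 over corners), 60 long, 0.16 kg, same both ways up. Bore 36 (fits the 30 pin) or 25 (too tight), found by trying. Origin mid-length on the axis, z along the axis, x and y square to flats. Place: second from the left; starts toppled (axis within 0.5 rad of world y). Of sleeve_2a, sleeve_2b exactly one is present.
- sleeve_2b: Octagonal aluminium tube, 56 over its flats (61 over corners), 60 long, 0.16 kg, same both ways up. Bore 36 (fits the 30 pin) or 25 (too tight), found by trying. Origin mid-length on the axis, z along the axis, x and y square to flats. Place: second from the left; starts toppled (axis within 0.5 rad of world y). Of sleeve_2a, sleeve_2b exactly one is present.
- sleeve_3: Octagonal aluminium tube, 56 over its flats (61 over corners), 60 long, 0.16 kg, same both ways up. Bore 36 (fits the 30 pin) or 25 (too tight), found by trying. Origin mid-length on the axis, z along the axis, x and y square to flats. Place: third from the left, may be missing; starts standing. Of sleeve_3, sleeve_4 one or both are present.
- sleeve_4: Octagonal aluminium tube, 56 over its flats (61 over corners), 60 long, 0.16 kg, same both ways up. Bore 36 (fits the 30 pin) or 25 (too tight), found by trying. Origin mid-length on the axis, z along the axis, x and y square to flats. Place: fourth from the left, may be missing; starts standing. Of sleeve_3, sleeve_4 one or both are present.
- gauge: Fixed go gauge on the worktop: round steel base, diameter 94, 14 high, with an upright pin of diameter 30 on its centre; the pin is straight up to 62 above the worktop and then tapers to 14 across at its tip, 74 above the worktop. Origin under the base's centre, z up.
- pin_nose (a point): Tip of the gauge pin, on its axis, 74 above the worktop. A tight sleeve stops with its lower end about 8 below this point.
- pin_foot (a point): Foot of the gauge pin, on its axis at the top face of the base, 14 above the worktop. A sleeve that fits comes down until its lower end stands on this face.
- rack: Fixed two-step wooden rack, 350 long (its y; 330 between the side boards, which rise 30 over each step), 190 deep (its x; +x is the rear). Front (lower) step 20 high, rear (upper) step 50 high, each 95 deep; rims 8 high, 5 wide along the front of each step and the rear edge; a dark line scribed along each step. Origin under the middle of the rack, at worktop height.
- line_upper (a point): Middle of the scribed line on the upper (rear) step's surface, 50 above the worktop. The line runs along this frame's y, 155 to either side; x points to the rear, z up.
- line_lower (a point): Middle of the scribed line on the lower (front) step's surface, 20 above the worktop. The line runs along this frame's y, 155 to either side; x points to the rear, z up.
- pot_gold: Bystander: colour pot with a black lid, diameter 44, 62 high, standing right of the rack. Origin under its centre.
- pot_white: Bystander: colour pot with a black lid, diameter 44, 62 high, standing left of the rack. Origin under its centre.
- nozzle: Bystander: piping nozzle, a cone of diameter 34, 38 high, standing right of the rack. Origin under its centre.
- brush: Bystander: pastry brush lying flat, 184 long, 35 wide, 19 high, beyond the gauge. Origin under its middle.
Things that resemble listed ones, but are neither listed nor needed, are in the scene too. What is shaped like the sleeve_4 but orange or pink is not meant. Leave any green look-alike of the sleeve_2a alone.

How it is judged:
By the outcome, as a careful person would: the job done as asked, in the order asked, and still so for the second after the job is handed in, with the robot touching nothing.
Of sleeve_1a, sleeve_1b, sleeve_1c only 1 to 1 are there at a start; the rules pass over those that are not, and their reading is None.
Of sleeve_2a, sleeve_2b only 1 to 1 are there at a start; the rules pass over those that are not, and their reading is None.
Of sleeve_3, sleeve_4 only 1 to 2 are there at a start; the rules pass over those that are not, and their reading is None.
At some moment in a run one of sleeve_1a, sleeve_1b, sleeve_1c, sleeve_2a, sleeve_2b, sleeve_3, sleeve_4 may be knocked a few centimetres aside while the robot is not near it.
It also fails if it takes over 210 s, if anything falls off the work surface, if the arm or the gripper's body presses on something with over 40 N, if the wrist force passes 120 N, or if a joint passes its speed limit or range.

## Working session

There is one attempt and no reset: what is moved stays moved. The work goes in short steps, Python scripts to look and compute and a tool call to move; the robot and the scene stay as the last step left them, time stands still between calls to the robot, and variables do not carry over. Pictures are saved under pics/ and viewed, at most 14 in all, crops included, and the job is handed in when it is done.

Besides the shell and the picture viewer there is one more tool, called after ">>>" as name(argument=value, ...) on one line, values as JSON. apply_moves: Moves the arm, as the interface text tells. Its arguments: {"type":"object","properties":{"series":{"type":"array","items":{"type":"number","minimum":-1,"maximum":1}}},"required":["series"]}

```bash
mkdir -p pics; ls; cat > h.py <<'E'
import numpy as np, cv2
from station import ctrl, optics, nets
def snap(n):
    c=optics.capture(n); return c
def save(c,fn,box=None,s=1):
    im=c["color"][:,:,::-1]
    if box: im=im[box[1]:box[3],box[0]:box[2]]
    cv2.imwrite("pics/"+fn,cv2.resize(im,None,fx=s,fy=s,interpolation=cv2.INTER_CUBIC))
def ray(c,uv):
    V=np.array(c["view"]);R=V[:3,:3];t=V[:3,3]
    d=np.array([(uv[0]-c["cx"])/c["fx"],-(uv[1]-c["cy"])/c["fy"],-1.])
    return -R.T@t,R.T@d
def at_z(c,uv,z):
    o,d=ray(c,uv);return o+d*(z-o[2])/d[2]
def proj(c,p):
    V=np.array(c["view"]);q=V[:3,:3]@np.array(p)+V[:3,3]
    return np.array([c["cx"]+c["fx"]*q[0]/-q[2],c["cy"]+c["fy"]*-q[1]/-q[2]])
E
python3 - <<'E'
from h import *
a=snap("top");save(a,"top0.png",s=1.5)
b=snap("side");save(b,"side0.png",s=1.5)
print({k:v for k,v in a.items() if k!="color"},{k:v for k,v in b.items() if k!="color"})
for n,c in(("top",a),("side",b)):
  print(n,ray(c,(256,192)))
  for t in["sleeve_1a","gauge","rack","pot_gold","nozzle","brush"]:
    print(t,[(np.round(d["at"],1).tolist(),round(d["p"],2)) for d in nets.search_frame(n,t)])
  for t in["pin_nose","pin_foot","line_upper","line_lower","sleeve_1a","rack"]:
    print(t,[(np.round(d["at"],1).tolist(),round(d["p"],2)) for d in nets.pinpoint(n,t)])
print(ctrl.get_state())
E
```

```text
pics
{'fx': 499.71930133459585, 'fy': 499.71930133459585, 'cx': 244.6594984020266, 'cy': 194.01480334061606, 'view': array([[ 4.85042726e-03, -9.99987548e-01, -1.17393892e-03,
        -3.19759470e-02],
       [ 9.72014157e-01,  4.43900407e-03,  2.34880341e-01,
        -5.22280429e-01],
       [-2.34872205e-01, -2.28035526e-03,  9.72023584e-01,
        -1.55797694e+00],
       [ 0.00000000e+00,  0.00000000e+00,  0.00000000e+00,
         1.00000000e+00]])} {'fx': 357.8581195805314, 'fy': 357.8581195805314, 'cx': 259.89950710598737, 'cy': 189.56078823348932, 'view': array([[ 0.94553206, -0.32542458, -0.0082437 , -0.48054428],
       [ 0.22481372,  0.63446992,  0.73953141, -0.16732842],
       [-0.23543132, -0.70110396,  0.67307156, -1.09112097],
       [ 0.        ,  0.        ,  0.        ,  1.        ]])}
top (array([ 0.14189359, -0.03320988,  1.6370262 ]), array([ 0.23890131, -0.02039521, -0.97110322]))
sleeve_1a [([149.0, 226.0], 0.5)]
gauge [([326.6, 210.4], 0.82)]
rack [([210.6, 166.7], 0.96)]
pot_gold [([296.8, 163.1], 0.6)]
nozzle [([149.8, 226.4], 0.57)]
brush [([362.7, 153.9],
[... 807 characters left out ...]
oint_positions': array([-70.97014676,  34.33807026,  -0.14363866,  91.63693081,
         0.103072  ,  54.02402778,  -4.572273  ]), 'qd': array([-0.02614526, -0.08921888,  0.02249273, -0.08287129, -0.10961777,
        0.0974894 ,  0.0161769 ]), 'joint_torque': array([ 7.64840970e-04, -7.76215053e+01,  1.56442635e+00, -2.58378750e+01,
        1.24678705e-02,  2.24505129e-03, -7.58758709e-07]), 'position': array([0.28822372, 0.66526647, 0.24827779]), 'orientation': array([1.79998716e+02, 2.29562305e-03, 1.56577027e+02]), 'ft_force': array([ 0.84030593,  0.62553861, -0.11648366]), 'wrist_torque': array([-0.00561385,  0.02118604,  0.01025189]), 'gripper_force': 0.0, 'opening': 0.9983319695022936}
```

View pics/top0.png

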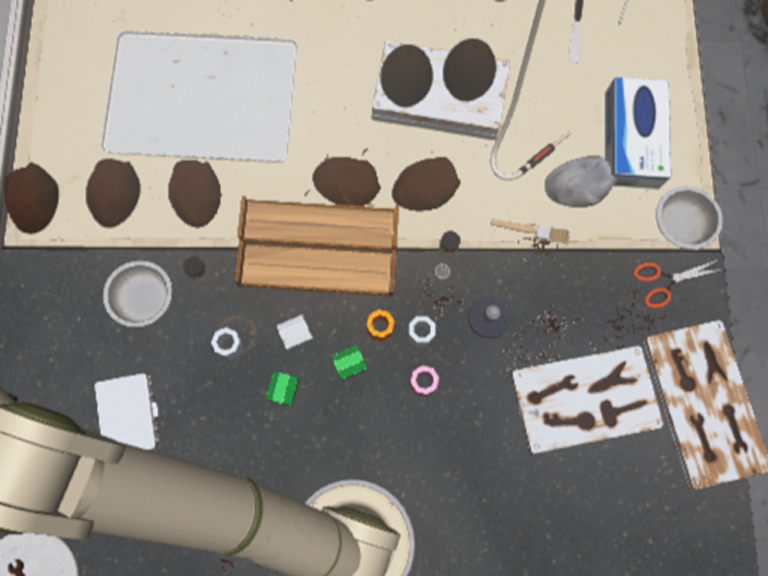

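View pics/side0.png

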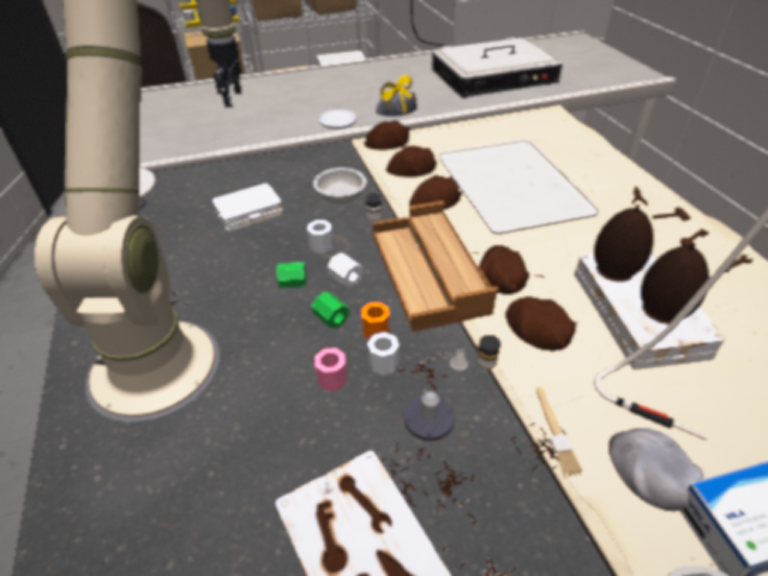

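The top view (pixels at 1x) shows sleeve 1 standing at (150,227), sleeve 2 toppled at (196,221) and another standing sleeve at (281,219). The orange, pink and green ones are look-alikes. The gauge is at (327,210) and the rack at (211,164).

```bash
python3 - <<'E'
from h import *
a=snap("top");b=snap("side")
im=a["color"]
A=cv2.resize(im[120:250,130:350,::-1],None,fx=3.6,fy=3.6,interpolation=cv2.INTER_CUBIC);cv2.imwrite("pics/t1.png",A)
save(b,"s1.png",(195,130,345,300),3.5)
for nm,c in(("top",a),("side",b)):
  hsv=cv2.cvtColor(c["color"],cv2.COLOR_RGB2HSV)
  m=((hsv[...,1]<45)&(hsv[...,2]>140)).astype(np.uint8)
  n,l,st,ce=cv2.connectedComponentsWithStats(m)
  for i in range(1,n):
    if 60<st[i,4]<900:
      z=.06
      print(nm,st[i].tolist(),ce[i].round(1),at_z(c,ce[i],.06).round(3), "bbox@.06",at_z(c,(st[i,0]+st[i,2]/2-.5,st[i,1]+st[i,3]/2-.5),.06).round(3),at_z(c,ce[i],.03).round(3))
  for nt in("gauge",):
    for d in nets.cut_out(nm,nt)[:1]:
      r=np.argwhere(d["region"]);print(nm,nt,r.min(0),r.max(0),d["p"])
print("nose top",at_z(a,(329,208.5),.074),"base",at_z(a,(326,211),.014))
print("nose side",at_z(b,(287.3,264),.074),"base",at_z(b,(286.7,279),.014))
E
```

```text
top [449, 175, 27, 13, 144] [461.2 181.6] [ 0.568 -0.736  0.06 ] bbox@.06 [ 0.57  -0.739  0.06 ] [ 0.576 -0.749  0.03 ]
top [185, 210, 23, 23, 333] [195.8 220.8] [0.434 0.127 0.06 ] bbox@.06 [0.433 0.126 0.06 ] [0.439 0.13  0.03 ]
top [273, 211, 18, 18, 166] [281.2 219.4] [ 0.44  -0.147  0.06 ] bbox@.06 [ 0.439 -0.148  0.06 ] [ 0.445 -0.149  0.03 ]
top [446, 213, 38, 45, 612] [465.4 230. ] [ 0.408 -0.734  0.06 ] bbox@.06 [ 0.392 -0.73   0.06 ] [ 0.413 -0.748  0.03 ]
top [141, 218, 19, 19, 180] [150.  227.3] [0.412 0.273 0.06 ] bbox@.06 [0.413 0.273 0.06 ] [0.417 0.278 0.03 ]
top [482, 230, 14, 27, 148] [488.4 246.2] [ 0.357 -0.802  0.06 ] bbox@.06 [ 0.367 -0.803  0.06 ] [ 0.361 -0.816  0.03 ]
top [438, 241, 55, 81, 843] [468.8 280.8] [ 0.248 -0.729  0.06 ] bbox@.06 [ 0.247 -0.717  0.06 ] [ 0.25  -0.742  0.03 ]
top [475, 256, 10, 20, 109] [479.7 265. ] [ 0.297 -0.768  0.06 ] bbox@.06 [ 0.296 -0.767  0.06 ] [ 0.3   -0.782  0.03 ]
top [445, 268, 23, 30, 305] [455.1 283.7] [ 0.239 -0.685  0.06 ] bbox@.06 [ 0.243 -0.689  0.06 ] [ 0.241 -0.698  0.03 ]
top [489, 268, 10, 12, 79] [493.1 273.
[... 1490 characters left out ...]
03 ]
side [53, 200, 28, 8, 196] [ 66.9 203.7] [-0.088  0.154  0.06 ] bbox@.06 [-0.089  0.155  0.06 ] [-0.1    0.191  0.03 ]
side [244, 221, 22, 18, 237] [255.1 229.6] [ 0.443 -0.148  0.06 ] bbox@.06 [ 0.441 -0.147  0.06 ] [ 0.451 -0.123  0.03 ]
side [300, 235, 11, 12, 89] [305.5 240.9] [ 0.565 -0.237  0.06 ] bbox@.06 [ 0.564 -0.235  0.06 ] [ 0.577 -0.215  0.03 ]
side [282, 261, 10, 10, 76] [286.5 265.5] [ 0.482 -0.297  0.06 ] bbox@.06 [ 0.482 -0.297  0.06 ] [ 0.491 -0.277  0.03 ]
side gauge [261 269] [292 302] 0.6
nose top [ 0.47319289 -0.29922264  0.074     ] base [ 0.47740045 -0.29920137  0.014     ]
nose side [ 0.48123089 -0.30213479  0.074     ] base [ 0.47981972 -0.30811082  0.014     ]
```

View pics/t1.png

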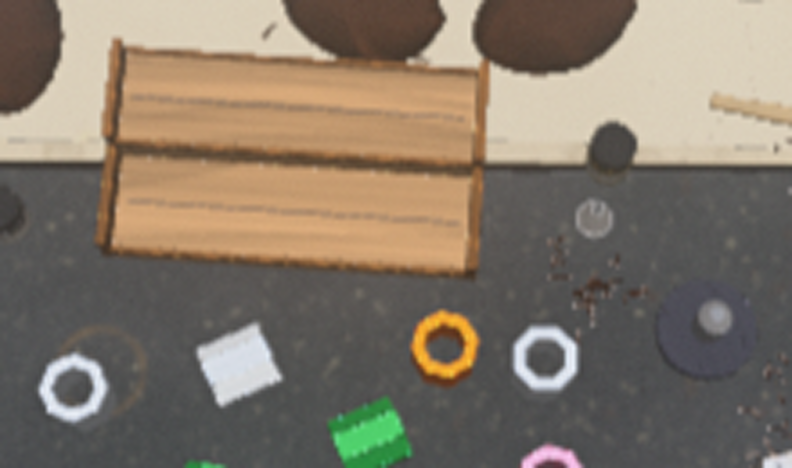

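View pics/s1.png

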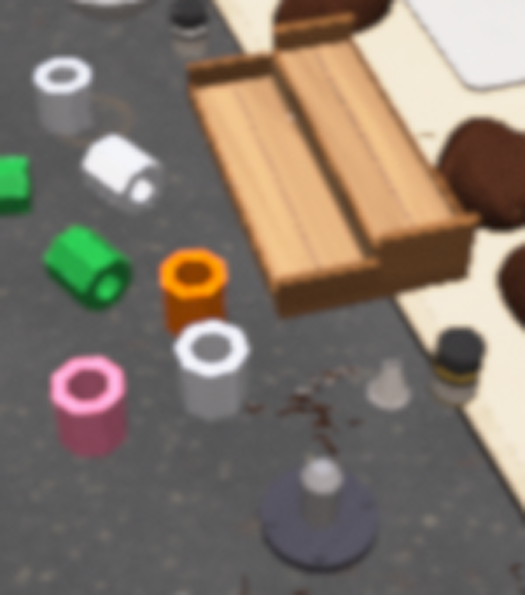

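The crops show the scribed lines: upper from (133,97) to (465,119) and lower from (131,201) to (460,224), in crop pixels at x3.6. The gauge base centre is at about (706,329). Three sleeves need doing: 1 standing, 2 toppled, and one more standing.

```bash
cat >> h.py <<'E'
from scipy.optimize import least_squares
from scipy.spatial.transform import Rotation as Ro
def tri(obs,x0):
    f=lambda x:np.concatenate([proj(c,x)-uv for c,uv in obs])
    s=least_squares(f,x0);return s.x.round(4),s.fun.round(1)
def plan(P,rpy,rows=None):
    """suggest rows: straight move from the present pose to P,rpy; in tool axes"""
    s=ctrl.get_state();R0=Ro.from_euler('xyz',s["orientation"],degrees=True);p0=np.array(s["position"])
    R1=Ro.from_euler('xyz',rpy,degrees=True);rv=(R0.inv()*R1).as_rotvec(degrees=True);d=np.array(P)-p0
    n=rows or int(np.ceil(max(np.abs(rv).max()/5,np.linalg.norm(d)/.02)))
    print("n",n)
    for i in range(n):
        Ri=R0*Ro.from_rotvec(rv*i/n,degrees=True)
        print(np.round(np.r_[Ri.inv().apply(d/n)/.02,rv/n/5],2).tolist())
E
python3 - <<'E'
from h import *
a=snap("top");b=snap("side")
cv=lambda q:(np.array(q)+.5)/3.6-.5+[130,120]
for n,z,l in(("up",.05,[(133,97),(465,119)]),("lo",.02,[(131,201),(460,224)])):
  e=[at_z(a,cv(q),z) for q in l];print(n,np.round(e,4).tolist(),"mid",((e[0]+e[1])/2).round(4),"len",np.linalg.norm(e[0]-e[1]).round(3))
print(tri([(a,(215.2,148.8)),(b,(301.6,168.5))],[.6,.05,.05]),tri([(b,(273.8,178.8)),(a,cv((295.5,212.5)))],[.55,.05,.02]))
print("base",at_z(a,cv((706,329)),.014),"nose tri",tri([(a,cv((716,315))),(b,(286.9,264.5))],[.47,-.3,.07]))
# standing top outlines
for nm,c in(("top",a),):
  hsv=cv2.cvtColor(c["color"],cv2.COLOR_RGB2HSV)
  for lab,m in(("white",(hsv[...,1]<60)&(hsv[...,2]>120)),("orange",(hsv[...,0]>8)&(hsv[...,0]<25)&(hsv[...,1]>200)&(hsv[...,2]>150)),("pink",(hsv[...,0]>150)&(hsv[...,1]>80)&(hsv[...,2]>150)),("green",(hsv[...,0]>45)&(hsv[...,0]<80)&(hsv[...,1]>120))):
    n,l,st,ce=cv2.connectedComponentsWithStats(m.astype(np.uint8))
    for i in range(1,n):
      if 60<st[i,4]<600 and 130<ce[i][0]<340 and ce[i][1]<300:
        cn=cv2.findContours((l==i).astype(np.uint8),0,1)[0][0]
        r=cv2.minAreaRect(cn);w=np.array([at_z(c,q,.055 if lab!="green" else .045) for q in cv2.boxPoints(r)])[:,:2]
        print(lab,ce[i].round(1),at_z(c,ce[i],.06).round(3)[:2],at_z(c,ce[i],.04).round(3)[:2],"rect",r[1],"edge dirs",[np.degrees(np.arctan2(*(w[k+1]-w[k])[::-1])).round(0) for k in(0,1)],[np.linalg.norm(w[k+1]-w[k]).round(3) for k in(0,1)])
import math
E
```

```text
up [[0.6874, 0.2324, 0.05], [0.6673, -0.076, 0.05]] mid [0.6773 0.0782 0.05  ] len 0.309
lo [[0.5955, 0.2351, 0.02], [0.5747, -0.0719, 0.02]] mid [0.5851 0.0816 0.02  ] len 0.308
(array([0.6823, 0.0683, 0.0583]), array([ 0.3, -1.4, -1.4,  0.5])) (array([0.5851, 0.0803, 0.0297]), array([-0.8,  0.3,  0.1, -0.8]))
base [ 0.4773027  -0.29837005  0.014     ] nose tri (array([ 0.4805, -0.2992,  0.0677]), array([ 0.1, -0.5, -0.4,  0.1]))
white [294.6 180.5] [ 0.569 -0.193] [ 0.575 -0.195] rect (9.0, 10.0) edge dirs [np.float64(-1.0), np.float64(-90.0)] [np.float64(0.034), np.float64(0.03)]
white [195.8 220.8] [0.434 0.127] [0.438 0.129] rect (17.857677459716797, 19.827274322509766) edge dirs [np.float64(-66.0), np.float64(-156.0)] [np.float64(0.064), np.float64(0.059)]
white [280.9 219. ] [ 0.441 -0.146] [ 0.445 -0.147] rect (18.384775161743164, 16.970561981201172) edge dirs [np.float64(-45.0), np.float64(-136.0)] [np.float64(0.056), np.float64(0.059)]
white [149.9 227.1] [0.413 0.273] [0.416 0.277] rect (17.88854217529297, 18.335756301879883) edge dirs [np.float64(-24.0), np.float64(-116.0)] [np.float64(0.058), np.float64(0.059)]
white [283.2 252. ] [ 0.335 -0.152] [ 0.337 -0.154] rect (18.35034942626953, 18.178848266601562) edge dirs [np.float64(-59.0), np.float64(-150.0)] [np.float64(0.058), np.float64(0.058)]
green [232.3 241.5] [0.368 0.009] [0.371 0.01 ] rect (17.565488815307617, 18.783905029296875) edge dirs [np.float64(-65.0), np.float64(-156.0)] [np.float64(0.06), np.float64(0.057)]
green [187.8 258.8] [0.312 0.149] [0.314 0.151] rect (17.856870651245117, 19.505197525024414) edge dirs [np.float64(-14.0), np.float64(-106.0)] [np.float64(0.062), np.float64(0.057)]
```

```bash
python3 - <<'E'
from h import *
plan([.413,.273,.12],[180,0,111],24)
E
```

```text
n 24
[-0.56, -0.65, 0.27, 0.0, 0.0, 0.38]
[-0.58, -0.63, 0.27, 0.0, 0.0, 0.38]
[-0.61, -0.61, 0.27, 0.0, 0.0, 0.38]
[-0.62, -0.59, 0.27, 0.0, 0.0, 0.38]
[-0.64, -0.57, 0.27, 0.0, 0.0, 0.38]
[-0.66, -0.54, 0.27, 0.0, 0.0, 0.38]
[-0.68, -0.52, 0.27, 0.0, 0.0, 0.38]
[-0.7, -0.5, 0.27, 0.0, 0.0, 0.38]
[-0.71, -0.48, 0.27, 0.0, 0.0, 0.38]
[-0.73, -0.45, 0.27, 0.0, 0.0, 0.38]
[-0.74, -0.43, 0.27, 0.0, 0.0, 0.38]
[-0.76, -0.4, 0.27, 0.0, 0.0, 0.38]
[-0.77, -0.38, 0.27, 0.0, 0.0, 0.38]
[-0.78, -0.35, 0.27, 0.0, 0.0, 0.38]
[-0.79, -0.33, 0.27, 0.0, 0.0, 0.38]
[-0.8, -0.3, 0.27, 0.0, 0.0, 0.38]
[-0.81, -0.27, 0.27, 0.0, 0.0, 0.38]
[-0.82, -0.25, 0.27, 0.0, 0.0, 0.38]
[-0.83, -0.22, 0.27, 0.0, 0.0, 0.38]
[-0.84, -0.19, 0.27, 0.0, 0.0, 0.38]
[-0.84, -0.16, 0.27, 0.0, 0.0, 0.38]
[-0.85, -0.13, 0.27, 0.0, 0.0, 0.38]
[-0.85, -0.11, 0.27, 0.0, 0.0, 0.38]
[-0.85, -0.08, 0.27, 0.0, 0.0, 0.38]
```

>>> apply_moves(series=[-0.56, -0.65, 0.27, 0, 0, 0.38, 1, -0.58, -0.63, 0.27, 0, 0, 0.38, 1, -0.61, -0.61, 0.27, 0, 0, 0.38, 1, -0.62, -0.59, 0.27, 0, 0, 0.38, 1, -0.64, -0.57, 0.27, 0, 0, 0.38, 1, -0.66, -0.54, 0.27, 0, 0, 0.38, 1, -0.68, -0.52, 0.27, 0, 0, 0.38, 1, -0.7, -0.5, 0.27, 0, 0, 0.38, 1])

```text
clock: 2.27
position: [0.3297, 0.5337, 0.205]
orientation: [180.0, -0.0, 141.3]
ft_force: [0.1, 0.4, 0.2]
opening: 0.995
gripper_force: 0.0
```

>>> apply_moves(series=[-0.71, -0.48, 0.27, 0, 0, 0.38, 1, -0.73, -0.45, 0.27, 0, 0, 0.38, 1, -0.74, -0.43, 0.27, 0, 0, 0.38, 1, -0.76, -0.4, 0.27, 0, 0, 0.38, 1, -0.77, -0.38, 0.27, 0, 0, 0.38, 1, -0.78, -0.35, 0.27, 0, 0, 0.38, 1, -0.79, -0.33, 0.27, 0, 0, 0.38, 1, -0.8, -0.3, 0.27, 0, 0, 0.38, 1])

```text
clock: 2.93
position: [0.3712, 0.4029, 0.1617]
orientation: [180.0, -0.0, 126.1]
ft_force: [0.7, 0.6, 0.1]
opening: 1.003
gripper_force: 0.0
```

>>> apply_moves(series=[-0.81, -0.27, 0.27, 0, 0, 0.38, 1, -0.82, -0.25, 0.27, 0, 0, 0.38, 1, -0.83, -0.22, 0.27, 0, 0, 0.38, 1, -0.84, -0.19, 0.27, 0, 0, 0.38, 1, -0.84, -0.16, 0.27, 0, 0, 0.38, 1, -0.85, -0.13, 0.27, 0, 0, 0.38, 1, -0.85, -0.11, 0.27, 0, 0, 0.38, 1, -0.85, -0.08, 0.27, 0, 0, 0.38, 1])

```text
clock: 3.6
position: [0.4128, 0.2715, 0.1183]
orientation: [180.0, 0.0, 110.8]
ft_force: [0.5, -0.2, 0.4]
opening: 0.999
gripper_force: 0.0
```

```bash
python3 - <<'E'
from h import *
b=snap("side");save(b,"s2.png",(180,90,300,200),5)
hsv=cv2.cvtColor(b["color"],cv2.COLOR_RGB2HSV)
s=ctrl.get_state();print(s["clock"],s["position"],s["orientation"],s["ft_force"])
p=s["position"]
plan([.413,.273,.046],[180,0,111])
E
```

```text
3.65 [0.41338942 0.26778732 0.11754158] [-1.79917842e+02  1.38525836e-01  1.10464544e+02] [ 0.25880401 -3.04263858 -1.14230199]
n 4
[0.06, 0.02, 0.89, -0.0, 0.01, -0.03]
[0.06, 0.02, 0.89, -0.0, 0.01, -0.03]
[0.06, 0.02, 0.89, -0.0, 0.01, -0.03]
[0.06, 0.02, 0.89, -0.0, 0.01, -0.03]
```

View pics/s2.png

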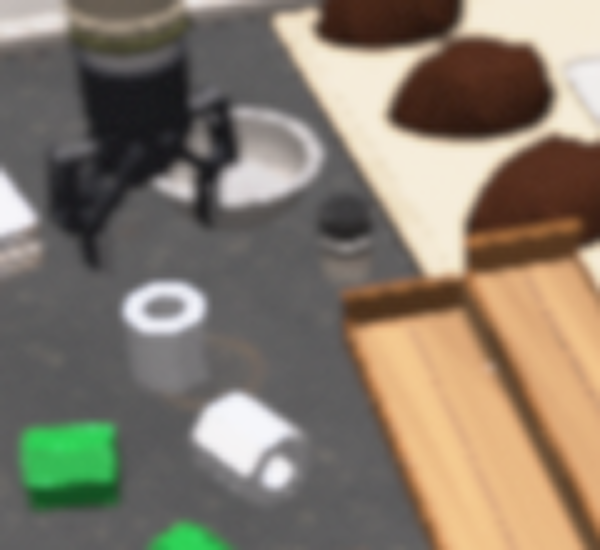

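The open gripper hangs above the standing sleeve (about (165,335) in the crop), with the toppled one nearby. I'll go down and grip.

>>> apply_moves(series=[0.06, 0.02, 0.2, 0, 0, 0, 1, 0, 0, 0.6, 0, 0, 0, 1, 0, 0, 0.8, 0, 0, 0, 1, 0, 0, 0.8, 0, 0, 0, 1, 0, 0, 0.7, 0, 0, 0, 1, 0, 0, 0.4, 0, 0, 0, 1, 0, 0, 0.1, 0, 0, 0, 1, 0, 0, 0, 0, 0, 0, 1])

```text
clock: 4.32
position: [0.4122, 0.2745, 0.0462]
orientation: [-180.0, 0.0, 111.0]
ft_force: [-0.5, 0.2, -0.9]
opening: 0.997
gripper_force: 0.0
```

>>> apply_moves(series=[0, 0, 0, 0, 0, 0, 0, 0, 0, 0, 0, 0, 0, 0, 0, 0, 0, 0, 0, 0, 0, 0, 0, 0, 0, 0, 0, 0, 0, 0, 0, 0, 0, 0, 0])

```text
clock: 4.73
position: [0.4127, 0.2747, 0.0478]
orientation: [179.9, -0.0, 111.0]
ft_force: [-1.0, -0.7, 7.7]
opening: 0.649
gripper_force: 62.2
```

>>> apply_moves(series=[0, 0, -0.5, 0, 0, 0, 0, 0, 0, -1, 0, 0, 0, 0, 0, 0, -1, 0, 0, 0, 0, 0, 0, -1, 0, 0, 0, 0, 0, 0, -1, 0, 0, 0, 0, 0, 0, -1, 0, 0, 0, 0, 0, 0, -0.3, 0, 0, 0, 0])

```text
clock: 5.32
position: [0.413, 0.2747, 0.1659]
orientation: [179.8, -0.1, 111.0]
ft_force: [-0.5, -0.7, -0.9]
opening: 0.645
gripper_force: 64.0
```

```bash
python3 - <<'E'
from h import *
plan([.478,-.299,.163],[180,0,86],32)
E
```

```text
n 32
[-0.87, -0.23, 0.0, 0.0, -0.0, 0.16]
[-0.88, -0.21, 0.0, 0.0, -0.0, 0.16]
[-0.88, -0.2, 0.0, 0.0, -0.0, 0.16]
[-0.88, -0.19, 0.0, 0.0, -0.0, 0.16]
[-0.88, -0.18, 0.0, 0.0, -0.0, 0.16]
[-0.89, -0.17, 0.0, 0.0, -0.0, 0.16]
[-0.89, -0.15, 0.0, 0.0, -0.0, 0.16]
[-0.89, -0.14, 0.0, 0.0, -0.0, 0.16]
[-0.89, -0.13, 0.0, 0.0, -0.0, 0.16]
[-0.89, -0.12, 0.0, 0.0, -0.0, 0.16]
[-0.9, -0.11, 0.0, 0.0, -0.0, 0.16]
[-0.9, -0.09, 0.0, 0.0, -0.0, 0.16]
[-0.9, -0.08, 0.0, 0.0, -0.0, 0.16]
[-0.9, -0.07, 0.0, 0.0, -0.0, 0.16]
[-0.9, -0.06, 0.0, 0.0, -0.0, 0.16]
[-0.9, -0.04, 0.0, 0.0, -0.0, 0.16]
[-0.9, -0.03, 0.0, 0.0, -0.0, 0.16]
[-0.9, -0.02, 0.0, 0.0, -0.0, 0.16]
[-0.9, -0.01, 0.0, 0.0, -0.0, 0.16]
[-0.9, 0.01, 0.0, 0.0, -0.0, 0.16]
[-0.9, 0.02, 0.0, 0.0, -0.0, 0.16]
[-0.9, 0.03, 0.0, 0.0, -0.0, 0.16]
[-0.9, 0.04, 0.0, 0.0, -0.0, 0.16]
[-0.9, 0.05, 0.0, 0.0, -0.0, 0.16]
[-0.9, 0.07, 0.0, 0.0, -0.0, 0.16]
[-0.9, 0.08, 0.0, 0.0, -0.0, 0.16]
[-0.9, 0.09, 0.0, 0.0, -0.0, 0.16]
[-0.9, 0.1, 0.0, 0.0, -0.0, 0.16]
[-0.89, 0.12, 0.0, 0.0, -0.0, 0.16]
[-0.89, 0.13, 0.0, 0.0, -0.0, 0.16]
[-0.89, 0.14, 0.0, 0.0, -0.0, 0.16]
[-0.89, 0.15, 0.0, 0.0, -0.0, 0.16]
```

>>> apply_moves(series=[0, 0, 0, 0, 0, 0.6, 0, 0, 0, 0, 0, 0, 1, 0, 0, 0, 0, 0, 0, 1, 0, 0, 0, 0, 0, 0, 1, 0, 0, 0, 0, 0, 0, 0.9, 0, -0.3, 0.05, 0, 0, 0, 0.5, 0, -0.6, 0.1, 0, 0, 0, 0, 0, -0.9, 0.175, 0, 0, 0, 0, 0])

```text
clock: 5.98
position: [0.4163, 0.238, 0.1625]
orientation: [180.0, 0.0, 86.2]
ft_force: [-0.1, 0.5, -2.2]
opening: 0.644
gripper_force: 64.0
```

>>> apply_moves(series=[-0.95, 0.175, 0, 0, 0, 0, 0, -0.95, 0.175, 0, 0, 0, 0, 0, -0.95, 0.175, 0, 0, 0, 0, 0, -0.95, 0.175, 0, 0, 0, 0, 0, -0.95, 0.175, 0, 0, 0, 0, 0, -0.95, 0.175, 0, 0, 0, 0, 0, -0.95, 0.175, 0, 0, 0, 0, 0, -0.95, 0.175, 0, 0, 0, 0, 0])

```text
clock: 6.65
position: [0.4334, 0.0822, 0.1627]
orientation: [-180.0, 0.0, 86.1]
ft_force: [0.4, 0.4, -1.4]
opening: 0.646
gripper_force: 64.0
```

>>> apply_moves(series=[-0.95, 0.175, 0, 0, 0, 0, 0, -0.95, 0.175, 0, 0, 0, 0, 0, -0.95, 0.175, 0, 0, 0, 0, 0, -0.95, 0.175, 0, 0, 0, 0, 0, -0.95, 0.175, 0, 0, 0, 0, 0, -0.95, 0.175, 0, 0, 0, 0, 0, -0.95, 0.175, 0, 0, 0, 0, 0, -0.95, 0.175, 0, 0, 0, 0, 0])

```text
clock: 7.32
position: [0.4502, -0.0712, 0.1628]
orientation: [-180.0, 0.0, 86.1]
ft_force: [0.6, 0.2, -2.0]
opening: 0.647
gripper_force: 64.0
```

>>> apply_moves(series=[-0.95, 0.175, 0, 0, 0, 0, 0, -0.95, 0.175, 0, 0, 0, 0, 0, -0.95, 0.175, 0, 0, 0, 0, 0, -0.95, 0.175, 0, 0, 0, 0, 0, -0.95, 0.175, 0, 0, 0, 0, 0, -0.95, 0.175, 0, 0, 0, 0, 0, -0.95, 0.175, 0, 0, 0, 0, 0, -0.95, 0.175, 0, 0, 0, 0, 0])

```text
clock: 7.98
position: [0.4671, -0.2246, 0.1627]
orientation: [-180.0, 0.0, 86.1]
ft_force: [0.8, 0.0, -2.2]
opening: 0.647
gripper_force: 64.0
```

```bash
python3 - <<'E'
from h import *
plan([.478,-.299,.163],[180,0,86])
E
```

```text
n 4
[-0.92, 0.2, -0.0, -0.0, 0.0, 0.0]
[-0.92, 0.2, -0.0, -0.0, 0.0, 0.0]
[-0.92, 0.2, -0.0, -0.0, 0.0, 0.0]
[-0.92, 0.2, -0.0, -0.0, 0.0, 0.0]
```

>>> apply_moves(series=[-0.95, 0.2, 0, 0, 0, 0, 0, -0.9, 0.2, 0, 0, 0, 0, 0, -0.8, 0.2, 0, 0, 0, 0, 0, -0.5, 0.1, 0, 0, 0, 0, 0, -0.25, 0.05, 0, 0, 0, 0, 0, 0, 0, 0, 0, 0, 0, 0, 0, 0, 0, 0, 0, 0, 0])

```text
clock: 8.57
position: [0.478, -0.2912, 0.1625]
orientation: [-180.0, -0.0, 86.0]
ft_force: [0.2, 0.4, -2.0]
opening: 0.655
gripper_force: 64.0
```

```bash
python3 - <<'E'
from h import *
a=snap("top");b=snap("side")
A=cv2.resize(a["color"][170:250,280:370,::-1],None,fx=4.4,fy=4.4,interpolation=cv2.INTER_CUBIC)
B=cv2.resize(b["color"][220:310,240:330,::-1],None,fx=4.4,fy=4.4,interpolation=cv2.INTER_CUBIC)[:352]
B=cv2.resize(b["color"][215:305,240:330,::-1],None,fx=4.4,fy=4.4,interpolation=cv2.INTER_CUBIC)
A=cv2.copyMakeBorder(A,0,B.shape[0]-A.shape[0],0,0,0);cv2.imwrite("pics/g1.png",np.hstack([A,B]))
s=ctrl.get_state();p=s["position"];print(p,s["orientation"])
for n,c in(("top",a),("side",b)):
  print(n,"tcp",proj(c,p),"sleevebottom",proj(c,p-[0,0,.048]),"pin tip est",proj(c,[.478,-.299,.074]),"base",proj(c,[.478,-.299,.014]))
  hsv=cv2.cvtColor(c["color"],cv2.COLOR_RGB2HSV)
E
```

```text
[ 0.478379   -0.29053282  0.16259816] [-1.79970564e+02 -4.18193122e-02  8.60585882e+01]
top tcp [330.83718652 200.75470845] sleevebottom [328.27497406 204.16840692] pin tip est [328.87802308 207.02792617] base [325.93317067 210.82241817]
side tcp [286.01101687 239.33320706] sleevebottom [285.25039576 251.35489201] pin tip est [285.71385828 263.4081814 ] base [284.83483498 276.50640538]
```

View pics/g1.png

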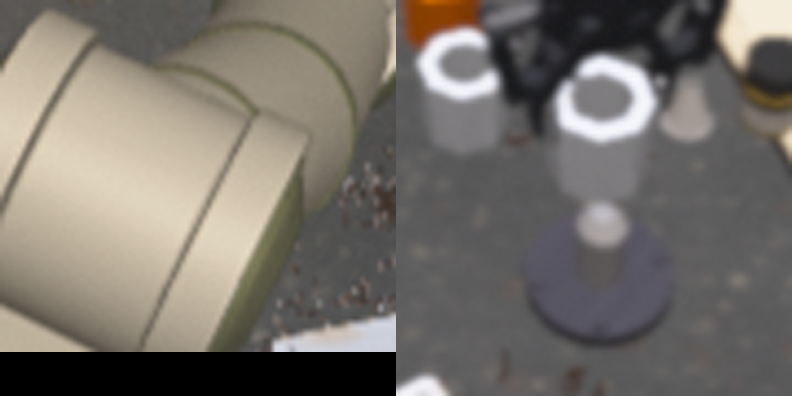

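The side crop shows the held sleeve at (605,97), upright and just short of the pin at (602,225). The top view is blocked by the arm.

>>> apply_moves(series=[-0.2, 0.02, 0.3, 0, 0, 0, 0, -0.2, 0.01, 0.5, 0, 0, 0, 0, -0.02, 0, 0.5, 0, 0, 0, 0, 0, 0, 0.2, 0, 0, 0, 0, 0, 0, 0, 0, 0, 0, 0, 0, 0, 0, 0, 0, 0, 0])

```text
clock: 9.17
position: [0.4783, -0.2999, 0.132]
orientation: [-179.9, -0.0, 86.0]
ft_force: [0.2, 0.6, -1.6]
opening: 0.648
gripper_force: 64.0
```

```bash
cat > gauge.py <<'E'
from h import *
b=snap("side");s=ctrl.get_state();p=s["position"];print(s["clock"],p,s["orientation"],s["ft_force"])
S=6;box=(245,215,330,305)
save(b,"g_%d.png"%(s["clock"]*100),box,S)
im=cv2.resize(b["color"][box[1]:box[3],box[0]:box[2]],None,fx=S,fy=S,interpolation=cv2.INTER_CUBIC)
hsv=cv2.cvtColor(im,cv2.COLOR_RGB2HSV)
cv=lambda q:(np.array(q)+.5)/S-.5+[box[0],box[1]]
m=((hsv[...,1]<50)&(hsv[...,2]>170)).astype(np.uint8)
cs=[c for c in cv2.findContours(m,0,2)[0] if cv2.contourArea(c)>1500]
for c in cs:
  e=cv2.fitEllipse(cv2.convexHull(c));print("ell",cv(e[0]).round(2),np.array(e[1]).round(1)/S,"->",at_z(b,cv(e[0]),p[2]+.0125).round(4),at_z(b,cv(e[0]),.06).round(4))
bl=((im[...,2].astype(int)-im[...,0]>8)&(hsv[...,2]<130)).astype(np.uint8)
bl=cv2.morphologyEx(bl,cv2.MORPH_OPEN,np.ones((9,9)))
c=max(cv2.findContours(bl,0,2)[0],key=cv2.contourArea);e=cv2.fitEllipse(cv2.convexHull(c))
print("base",cv(e[0]).round(2),np.array(e[1]).round(1)/S,at_z(b,cv(e[0]),.014).round(4),at_z(b,cv(e[0]),.007).round(4))
E
python3 gauge.py
```

```text
9.2167 [ 0.4785483  -0.29998308  0.13243597] [-1.79970378e+02 -1.06956410e-02  8.59825392e+01] [-7.59683292e-01 -2.24131847e-03 -2.70021001e+00]
ell [288.03 248.15] [19.45 22.55] -> [ 0.4787 -0.3051  0.1449] [ 0.5078 -0.244   0.06  ]
ell [254.74 229.06] [16.3        20.51666667] -> [ 0.4203 -0.2176  0.1449] [ 0.4424 -0.1461  0.06  ]
ell [320.07 216.54] [18.55 23.7 ] -> [ 0.6017 -0.2338  0.1449] [ 0.6456 -0.1642  0.06  ]
base [285.75 277.  ] [26.71666667 32.3       ] [ 0.4798 -0.3013  0.014 ] [ 0.4818 -0.297   0.007 ]
```

```bash
ls pics | grep g_
```

```text
g_921.png
```

View pics/g_921.png

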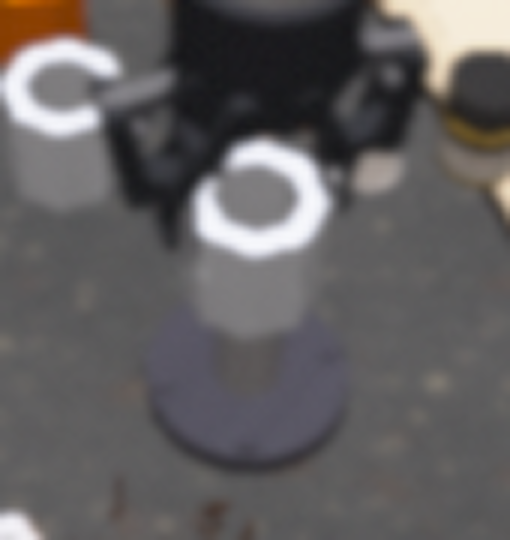

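```bash
python3 - <<'E'
from h import *
b=snap("side")
p=np.array([.4785,-.3,.1324])
f=np.array([-.0124,-.0262,0])
print("front bottom",proj(b,p-[0,0,.048]+f),"meas",(245+250/6,215+338/6))
print("top front",proj(b,p+[0,0,.0122]+f),"meas row",215+258/6, "top back",proj(b,p+[0,0,.0122]-f),"meas",215+137/6)
print("base",proj(b,[.4785,-.3,.014]),"meas 285.75 277.0", "base front",proj(b,[.4785-.047*.427,-.3-.047*.905,.0]),215+468/6)
E
```

```text
front bottom [285.5561699  270.52339564] meas (286.6666666666667, 271.3333333333333)
top front [286.54148847 256.06199954] meas row 258.0 top back [287.80033814 237.83231521] meas 237.83333333333334
base [285.13989562 276.74781043] meas 285.75 277.0 base front [283.92829399 294.65134402] 293.0
```

>>> apply_moves(series=[0.05, 0, 0.25, 0, 0, 0, 0, 0, 0, 0.25, 0, 0, 0, 0, 0, 0, 0.25, 0, 0, 0, 0, 0, 0, 0.15, 0, 0, 0, 0, 0, 0, 0.1, 0, 0, 0, 0, 0, 0, 0, 0, 0, 0, 0])

```text
clock: 9.77
position: [0.4785, -0.2989, 0.1121]
orientation: [-180.0, -0.0, 86.0]
ft_force: [-0.9, 0.2, -0.8]
opening: 0.647
gripper_force: 64.0
```

>>> apply_moves(series=[0, 0, 0.1, 0, 0, 0, 0, 0, 0, 0, 0, 0, 0, 0])

```text
clock: 9.93
position: [0.4787, -0.2991, 0.1105]
orientation: [-180.0, -0.0, 86.0]
ft_force: [-0.5, -0.2, -1.5]
opening: 0.648
gripper_force: 64.0
```

>>> apply_moves(series=[0, 0, 0.15, 0, 0, 0, 0, 0, 0, 0.15, 0, 0, 0, 0, 0, 0, 0.15, 0, 0, 0, 0, 0, 0, 0, 0, 0, 0, 0])

```text
clock: 10.27
position: [0.4785, -0.2989, 0.1011]
orientation: [-180.0, -0.0, 86.0]
ft_force: [0.2, 0.3, -1.8]
opening: 0.644
gripper_force: 64.0
```

>>> apply_moves(series=[0, 0, 0.25, 0, 0, 0, 0, 0, 0, 0.3, 0, 0, 0, 0, 0, 0, 0.3, 0, 0, 0, 0, 0, 0, 0.3, 0, 0, 0, 0, 0, 0, 0.3, 0, 0, 0, 0, 0, 0, 0.2, 0, 0, 0, 0, 0, 0, 0, 0, 0, 0, 0])

```text
clock: 10.85
position: [0.4784, -0.2988, 0.0676]
orientation: [-179.9, -0.0, 86.0]
ft_force: [-0.3, 0.2, -1.7]
opening: 0.648
gripper_force: 64.0
```

>>> apply_moves(series=[0, 0, 0.1, 0, 0, 0, 0, 0, 0, 0.1, 0, 0, 0, 0, 0, 0, 0, 0, 0, 0, 0, 0, 0, 0, 0, 0, 0, 0])

```text
clock: 11.18
position: [0.4787, -0.2991, 0.0648]
orientation: [180.0, 0.0, 86.0]
ft_force: [0.4, 0.1, -1.2]
opening: 0.646
gripper_force: 64.0
```

>>> apply_moves(series=[0, 0, 0.08, 0, 0, 0, 0, 0, 0, 0.08, 0, 0, 0, 0, 0, 0, 0, 0, 0, 0, 0])

```text
clock: 11.43
position: [0.4788, -0.2992, 0.0619]
orientation: [180.0, 0.0, 86.0]
ft_force: [0.4, -0.2, 2.8]
opening: 0.65
gripper_force: 64.3
```

>>> apply_moves(series=[0, 0, 0.05, 0, 0, 0, 0, 0, 0, 0.05, 0, 0, 0, 0, 0, 0, 0, 0, 0, 0, 0])

```text
clock: 11.68
position: [0.4789, -0.2992, 0.0617]
orientation: [179.9, 0.0, 86.0]
ft_force: [-4.2, 4.6, 28.9]
opening: 0.651
gripper_force: 67.4
```

It went home on the pin, so sleeve 1 goes to the upper step. Lifting and carrying it there.

>>> apply_moves(series=[0, 0, -0.3, 0, 0, 0, 0, 0, 0, -0.6, 0, 0, 0, 0, 0, 0, -0.9, 0, 0, 0, 0, 0, 0, -1, 0, 0, 0, 0, 0, 0, -1, 0, 0, 0, 0, 0, 0, -1, 0, 0, 0, 0, 0, 0, -0.5, 0, 0, 0, 0, 0.5, 0.18, 0, 0, 0, 0, 0])

```text
clock: 12.35
position: [0.4831, -0.2915, 0.1679]
orientation: [179.8, 0.1, 85.8]
ft_force: [0.2, -0.0, -1.8]
opening: 0.65
gripper_force: 63.9
```

>>> apply_moves(series=[0.8, 0.3, 0, 0, 0, 0, 0, 0.95, 0.35, 0, 0, 0, 0, 0, 0.95, 0.35, 0, 0, 0, 0, 0, 0.95, 0.35, 0, 0, 0, 0, 0, 0.95, 0.35, 0, 0, 0, 0, 0, 0.95, 0.35, 0, 0, 0, 0, 0, 0.95, 0.35, 0, 0, 0, 0, 0, 0.95, 0.35, 0, 0, 0, 0, 0])

```text
clock: 13.02
position: [0.5482, -0.1424, 0.1643]
orientation: [-179.9, -0.0, 86.0]
ft_force: [-0.3, -0.3, -1.8]
opening: 0.646
gripper_force: 63.9
```

>>> apply_moves(series=[0.95, 0.35, 0, 0, 0, 0, 0, 0.95, 0.35, 0, 0, 0, 0, 0, 0.95, 0.35, 0, 0, 0, 0, 0, 0.95, 0.35, 0, 0, 0, 0, 0, 0.95, 0.35, 0, 0, 0, 0, 0, 0.95, 0.35, 0, 0, 0, 0, 0, 0.95, 0.35, 0, 0, 0, 0, 0, 0.95, 0.35, 0, 0, 0, 0, 0])

```text
clock: 13.68
position: [0.6144, 0.0053, 0.1641]
orientation: [-179.9, 0.0, 86.0]
ft_force: [-0.3, -1.1, -1.7]
opening: 0.648
gripper_force: 63.9
```

>>> apply_moves(series=[0.95, 0.35, 0, 0, 0, 0, 0, 0.95, 0.35, 0, 0, 0, 0, 0, 0.95, 0.35, 0, 0, 0, 0, 0, 0.9, 0.35, 0, 0, 0, 0, 0, 0.7, 0.3, 0, 0, 0, 0, 0, 0.4, 0.15, 0, 0, 0, 0, 0, 0.1, 0.05, 0, 0, 0, 0, 0, 0, 0, 0, 0, 0, 0, 0])

```text
clock: 14.35
position: [0.6596, 0.0994, 0.1651]
orientation: [-180.0, 0.0, 86.0]
ft_force: [-0.2, -0.4, -2.0]
opening: 0.645
gripper_force: 63.9
```

```bash
python3 - <<'E'
from h import *
s=ctrl.get_state();print(s["clock"],s["position"],s["orientation"],s["ft_force"])
plan([.6822,.153,.12],[180,0,86],4)
E
```

```text
14.35 [0.65955857 0.09940424 0.16506874] [-1.79971718e+02  2.88786162e-02  8.60080339e+01] [-0.15456102 -0.41537919 -1.96124107]
n 4
[0.69, 0.24, 0.56, -0.0, 0.0, 0.0]
[0.69, 0.24, 0.56, -0.0, 0.0, 0.0]
[0.69, 0.24, 0.56, -0.0, 0.0, 0.0]
[0.69, 0.24, 0.56, -0.0, 0.0, 0.0]
```

>>> apply_moves(series=[0.6, 0.2, 0, 0, 0, 0, 0, 0.9, 0.32, 0, 0, 0, 0, 0, 0.8, 0.3, 0.4, 0, 0, 0, 0, 0.35, 0.12, 0.8, 0, 0, 0, 0, 0.1, 0.02, 0.7, 0, 0, 0, 0, 0, 0, 0.4, 0, 0, 0, 0, 0, 0, 0.1, 0, 0, 0, 0, 0, 0, 0, 0, 0, 0, 0])

```text
clock: 15.02
position: [0.6818, 0.1512, 0.1159]
orientation: [-179.9, 0.1, 85.9]
ft_force: [0.4, -1.1, -1.2]
opening: 0.649
gripper_force: 64.0
```

```bash
python3 - <<'E'
from h import *
a=snap("top");b=snap("side")
save(b,"r1.png",(230,110,350,220),5)
s=ctrl.get_state();p=s["position"];print(s["clock"],p,s["orientation"],s["ft_force"])
plan([.6822,.153,.100],[180,0,86],2)
print(proj(b,[.6822,.153,.05]),proj(b,[.6874,.2324,.05]),proj(b,[.6673,-.076,.05]), "bottom",proj(b,p-[0,0,.048]),"topc",proj(b,p+[0,0,.012]))
E
```

```text
15.1167 [0.68277159 0.15154109 0.11758678] [1.79996187e+02 3.32757729e-02 8.59001438e+01] [-0.26363182 -0.68783613 -0.07875341]
n 2
[0.04, -0.02, 0.44, 0.0, 0.0, -0.01]
[0.04, -0.02, 0.44, 0.0, 0.0, -0.01]
[290.76053803 157.13520175] [284.07368609 145.12470588] [313.74349936 198.3596941 ] bottom [291.32471231 153.05169196] topc [292.18401472 139.39731542]
```

View pics/r1.png

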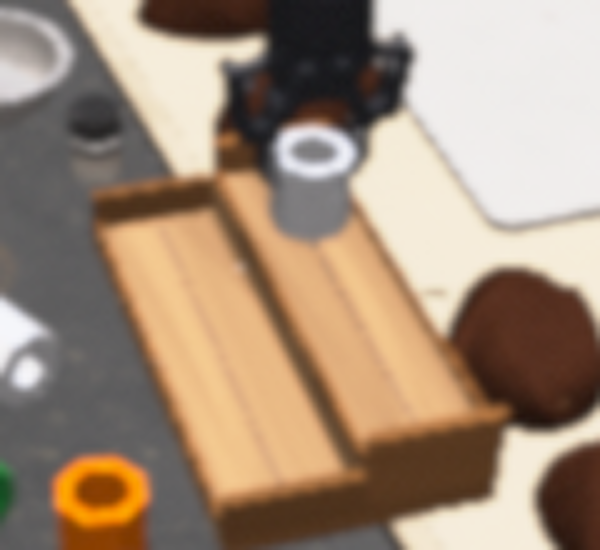

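The sleeve (top at (316,151) in the crop) is over the upper step, in line with the scribed line. Lowering it.

>>> apply_moves(series=[0.04, -0.02, 0.3, 0, 0, 0, 0, 0, 0, 0.3, 0, 0, 0, 0, 0, 0, 0.15, 0, 0, 0, 0, 0, 0, 0.1, 0, 0, 0, 0, 0, 0, 0, 0, 0, 0, 0])

```text
clock: 15.53
position: [0.682, 0.1535, 0.0999]
orientation: [-180.0, 0.0, 86.0]
ft_force: [-1.1, -1.2, -1.4]
opening: 0.647
gripper_force: 64.0
```

>>> apply_moves(series=[0, 0, 0.05, 0, 0, 0, 0, 0, 0, 0.05, 0, 0, 0, 0, 0, 0, 0, 0, 0, 0, 0])

```text
clock: 15.78
position: [0.6824, 0.1536, 0.0985]
orientation: [180.0, 0.0, 86.0]
ft_force: [0.4, 0.6, -1.2]
opening: 0.646
gripper_force: 64.0
```

>>> apply_moves(series=[0, 0, 0.05, 0, 0, 0, 0, 0, 0, 0, 0, 0, 0, 0, 0, 0, 0, 0, 0, 0, 0.75, 0, 0, 0, 0, 0, 0, 0.75, 0, 0, 0, 0, 0, 0, 0.75])

```text
clock: 16.2
position: [0.6825, 0.1536, 0.0976]
orientation: [180.0, -0.0, 86.0]
ft_force: [0.4, 0.5, -0.3]
opening: 0.747
gripper_force: 0.0
```

>>> apply_moves(series=[0, 0, -0.3, 0, 0, 0, 0.75, 0, 0, -0.6, 0, 0, 0, 0.75, 0, 0, -0.9, 0, 0, 0, 0.75, 0, 0, -1, 0, 0, 0, 0.75, 0, 0, -1, 0, 0, 0, 0.75, 0, 0, -0.6, 0, 0, 0, 1])

```text
clock: 16.7
position: [0.6833, 0.1535, 0.1889]
orientation: [179.8, -0.1, 86.0]
ft_force: [0.4, -0.2, 1.1]
opening: 0.871
gripper_force: 0.0
```

```bash
python3 - <<'E'
from h import *
a=snap("top");b=snap("side")
save(b,"r2.png",(200,110,350,260),4)
hsv=cv2.cvtColor(b["color"],cv2.COLOR_RGB2HSV)
m=((hsv[...,1]<45)&(hsv[...,2]>140)).astype(np.uint8)
n,l,st,ce=cv2.connectedComponentsWithStats(m)
for i in range(1,n):
  if 100<st[i,4]<600 and 200<ce[i][0]<320 and 120<ce[i][1]<300: print(st[i].tolist(),ce[i].round(1),at_z(b,ce[i],.11).round(4),at_z(b,ce[i],.06).round(4))
hsv=cv2.cvtColor(a["color"],cv2.COLOR_RGB2HSV)
m=((hsv[...,1]<45)&(hsv[...,2]>140)).astype(np.uint8)
n,l,st,ce=cv2.connectedComponentsWithStats(m)
for i in range(1,n):
  if 100<st[i,4]<600 and 130<ce[i][0]<340 and ce[i][1]<260: print("top",st[i].tolist(),ce[i].round(1),at_z(a,ce[i],.11).round(4),at_z(a,ce[i],.058).round(4))
s=ctrl.get_state();print(s["position"])
E
```

```text
[209, 111, 36, 21, 544] [226.2 121.1] [0.5008 0.3808 0.11  ] [0.5187 0.4612 0.06  ]
[218, 168, 22, 20, 279] [228.9 177.3] [0.4206 0.0487 0.11  ] [0.4331 0.1068 0.06  ]
[244, 221, 22, 18, 241] [255.2 229.5] [ 0.43   -0.1903  0.11  ] [ 0.4431 -0.1483  0.06  ]
top [135, 119, 45, 28, 460] [156.7 131.1] [0.7194 0.2566 0.11  ] [0.739  0.2665 0.058 ]
top [190, 210, 18, 20, 221] [198.6 219.5] [0.4289 0.1131 0.11  ] [0.4387 0.118  0.058 ]
top [273, 211, 17, 17, 153] [281. 219.] [ 0.4317 -0.1429  0.11  ] [ 0.4415 -0.1467  0.058 ]
[0.68369105 0.15371635 0.1887407 ]
```

View pics/r2.png

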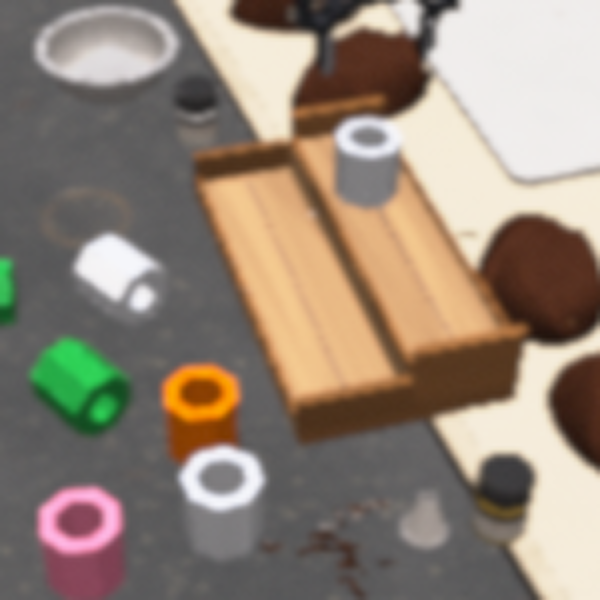

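Sleeve 1 stands upright at (368,160) in the crop, on the upper line. Sleeve 2, at (118,272), still lies with its axis at about 114°. Next I'll go above it and test the tilt for a stand-up grasp.

```bash
python3 - <<'E'
from h import *
plan([.438,.129,.17],[180,0,114],14)
E
```

```text
n 14
[-0.15, -0.87, 0.06, 0.0, -0.0, -0.4]
[-0.12, -0.87, 0.06, 0.0, -0.0, -0.4]
[-0.09, -0.88, 0.06, 0.0, -0.0, -0.4]
[-0.06, -0.88, 0.06, 0.0, -0.0, -0.4]
[-0.03, -0.88, 0.06, 0.0, -0.0, -0.4]
[0.0, -0.88, 0.06, 0.0, -0.0, -0.4]
[0.03, -0.88, 0.06, 0.0, -0.0, -0.4]
[0.07, -0.88, 0.06, 0.0, -0.0, -0.4]
[0.1, -0.88, 0.07, 0.0, -0.0, -0.4]
[0.13, -0.87, 0.07, 0.0, -0.0, -0.4]
[0.16, -0.87, 0.07, 0.0, -0.0, -0.4]
[0.19, -0.86, 0.07, 0.0, -0.0, -0.4]
[0.22, -0.85, 0.07, 0.0, -0.0, -0.4]
[0.25, -0.85, 0.07, 0.0, -0.0, -0.4]
```

>>> apply_moves(series=[-0.15, -0.87, 0.06, 0, 0, -0.4, 1, -0.12, -0.87, 0.06, 0, 0, -0.4, 1, -0.09, -0.88, 0.06, 0, 0, -0.4, 1, -0.06, -0.88, 0.06, 0, 0, -0.4, 1, -0.03, -0.88, 0.06, 0, 0, -0.4, 1, 0, -0.88, 0.06, 0, 0, -0.4, 1, 0.03, -0.88, 0.06, 0, 0, -0.4, 1, 0.07, -0.88, 0.06, 0, 0, -0.4, 1])

```text
clock: 17.47
position: [0.5407, 0.139, 0.1752]
orientation: [-179.9, 0.0, 102.1]
ft_force: [0.4, -0.6, 0.2]
opening: 0.996
gripper_force: 0.0
```

>>> apply_moves(series=[0.1, -0.88, 0.06, 0, 0, -0.4, 1, 0.13, -0.87, 0.06, 0, 0, -0.4, 1, 0.16, -0.87, 0.06, 0, 0, -0.4, 1, 0.19, -0.86, 0.06, 0, 0, -0.4, 1, 0.22, -0.7, 0.06, 0, 0, -0.4, 1, 0.25, -0.6, 0.06, 0, 0, -0.4, 1, 0, -0.4, 0, 0, 0, 0, 1, 0, 0, 0, 0, 0, 0, 1])

```text
clock: 18.13
position: [0.435, 0.1279, 0.1684]
orientation: [-179.9, -0.0, 113.9]
ft_force: [-0.1, -0.7, 0.7]
opening: 0.999
gripper_force: 0.0
```

>>> apply_moves(series=[0, 0, 0, 0, 1, 0, 1, 0, 0, 0, 0, 1, 0, 1, 0, 0, 0, 0, 1, 0, 1, 0, 0, 0, 0, 1, 0, 1, 0, 0, 0, 0, 1, 0, 1, 0, 0, 0, 0, 1, 0, 1, 0, 0, 0, 0, 1, 0, 1, 0, 0, 0, 0, 1, 0, 1])

```text
clock: 18.8
position: [0.4384, 0.1279, 0.1687]
orientation: [179.9, -39.7, 113.8]
ft_force: [-0.6, 0.3, -0.3]
opening: 0.998
gripper_force: 0.0
```

```bash
python3 - <<'E'
from h import *
s=ctrl.get_state();print(s["clock"],s["position"],s["orientation"],s["joint_positions"])
R=Ro.from_euler('xyz',s["orientation"],degrees=True).as_matrix();print(R)
E
```

```text
18.8 [0.43839584 0.12787027 0.16871478] [179.91024125 -39.72993941 113.84602796] [ 17.25662367  35.7824407  -25.35944152 124.15121967 -35.41203651
  42.18887697  48.88080367]
[[-0.31091801  0.91503888 -0.25697051]
 [ 0.70341452  0.40336386  0.58523979]
 [ 0.63916977  0.00120481 -0.76906472]]
```

```bash
python3 - <<'E'
from h import *
b=snap("side")
r=nets.cut_out("side","sleeve_2a")
plan([.4433,.1171,.030],[180,-40,114],8)
plan([.4433,.1171,.070],[180,-40,114],6)
E
```

```text
n 8
[-0.59, 0.01, 0.62, 0.0, 0.01, -0.01]
[-0.59, 0.01, 0.62, 0.0, 0.01, -0.01]
[-0.59, 0.01, 0.62, 0.0, 0.01, -0.01]
[-0.59, 0.01, 0.62, 0.0, 0.01, -0.01]
[-0.59, 0.01, 0.62, 0.0, 0.01, -0.01]
[-0.59, 0.01, 0.62, 0.0, 0.01, -0.01]
[-0.6, 0.01, 0.62, 0.0, 0.01, -0.01]
[-0.6, 0.0, 0.62, 0.0, 0.01, -0.01]
n 6
[-0.58, 0.01, 0.57, 0.01, 0.01, -0.02]
[-0.58, 0.01, 0.57, 0.01, 0.01, -0.02]
[-0.58, 0.01, 0.57, 0.01, 0.01, -0.02]
[-0.58, 0.01, 0.57, 0.01, 0.01, -0.02]
[-0.58, 0.01, 0.57, 0.01, 0.01, -0.02]
[-0.58, 0.01, 0.56, 0.01, 0.01, -0.02]
```

>>> apply_moves(series=[-0.59, 0.01, 0.62, 0, 0, 0, 1, -0.59, 0.01, 0.62, 0, 0, 0, 1, -0.59, 0.01, 0.62, 0, 0, 0, 1, -0.59, 0.01, 0.62, 0, 0, 0, 1, -0.59, 0.01, 0.62, 0, 0, 0, 1, -0.5, 0, 0.5, 0, 0, 0, 1, -0.3, 0, 0.3, 0, 0, 0, 1, 0, 0, 0, 0, 0, 0, 1])

```text
clock: 19.57
position: [0.4408, 0.1217, 0.0594]
orientation: [-179.8, -39.4, 113.9]
ft_force: [0.3, 0.4, 1.0]
opening: 0.998
gripper_force: 0.0
```

```bash
python3 - <<'E'
from h import *
b=snap("side");save(b,"k1.png",(190,120,290,220),6)
s=ctrl.get_state();print(s["position"],s["orientation"],s["ft_force"])
print((proj(b,s["position"])-[190,120])*6)
plan([.4433,.1171,.030],[180,-40,114],3)
E
```

```text
[0.44084032 0.12185706 0.06037871] [-179.8814784   -39.45439154  113.93551718] [-0.32209276  0.19592993  0.05107509]
[239.49809494 324.27896836]
n 3
[-0.39, 0.01, 0.33, -0.01, 0.04, -0.0]
[-0.39, 0.01, 0.33, -0.01, 0.04, -0.0]
[-0.39, 0.01, 0.33, -0.01, 0.04, -0.0]
```

View pics/k1.png

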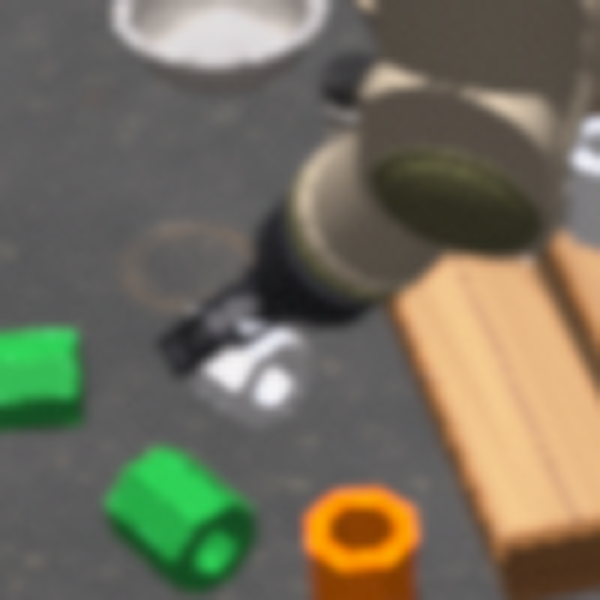

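The tilted gripper straddles the lying sleeve: its end bore shows at (270,385) and the left finger at (185,350). I'll finish the descent and grip.

>>> apply_moves(series=[-0.39, 0.01, 0.33, 0, 0.04, 0, 1, -0.39, 0.01, 0.33, 0, 0.04, 0, 1, -0.35, 0.01, 0.3, 0, 0.04, 0, 1, 0, 0, 0, 0, 0, 0, 1, 0, 0, 0, 0, 0, 0, 1])

```text
clock: 20.03
position: [0.4434, 0.1168, 0.0309]
orientation: [-179.9, -40.1, 113.9]
ft_force: [0.2, 1.0, 0.8]
opening: 1.0
gripper_force: 0.0
```

>>> apply_moves(series=[0, 0, 0, 0, 0, 0, 0, 0, 0, 0, 0, 0, 0, 0, 0, 0, 0, 0, 0, 0, 0, 0, 0, 0, 0, 0, 0, 0, 0, 0, 0, 0, 0, 0, 0])

```text
clock: 20.45
position: [0.4437, 0.117, 0.0319]
orientation: [-180.0, -40.1, 114.0]
ft_force: [0.3, -3.8, 6.0]
opening: 0.646
gripper_force: 63.6
```

>>> apply_moves(series=[0.13, 0, -0.15, 0, 0, 0, 0, 0.4, 0, -0.5, 0, 0, 0, 0, 0.6, 0, -0.75, 0, 0, 0, 0, 0.6, 0, -0.75, 0, 0, 0, 0, 0.5, 0, -0.6, 0, 0, 0, 0, 0.2, 0, -0.25, 0, 0, 0, 0, 0, 0, 0, 0, 0, 0, 0])

```text
clock: 21.03
position: [0.4446, 0.1156, 0.1097]
orientation: [179.9, -40.0, 114.1]
ft_force: [0.1, -0.1, -1.1]
opening: 0.646
gripper_force: 63.6
```

>>> apply_moves(series=[0, 0, 0, 0, -0.5, 0, 0, 0, 0, 0, 0, -1, 0, 0, 0, 0, 0, 0, -1, 0, 0, 0, 0, 0, 0, -1, 0, 0, 0, 0, 0, 0, -1, 0, 0, 0, 0, 0, 0, -1, 0, 0, 0, 0, 0, 0, -1, 0, 0, 0, 0, 0, 0, -1, 0, 0])

```text
clock: 21.7
position: [0.444, 0.1156, 0.1082]
orientation: [-180.0, -2.8, 114.0]
ft_force: [-0.4, 0.4, -2.3]
opening: 0.643
gripper_force: 63.5
```

>>> apply_moves(series=[0, 0, 0, 0, -1, 0, 0, 0, 0, 0, 0, -1, 0, 0, 0, 0, 0, 0, -1, 0, 0, 0, 0, 0, 0, -1, 0, 0, 0, 0, 0, 0, -1, 0, 0, 0, 0, 0, 0, -1, 0, 0, 0, 0, 0, 0, -1, 0, 0, 0, 0, 0, 0, -1, 0, 0])

```text
clock: 22.37
position: [0.4438, 0.1161, 0.1076]
orientation: [-179.8, 35.5, 114.2]
ft_force: [0.3, -0.1, -3.3]
opening: 0.642
gripper_force: 63.5
```

>>> apply_moves(series=[0, 0, 0, 0, -1, 0, 0, 0, 0, 0, 0, -0.8, 0, 0, 0, 0, 0, 0, -0.65, 0, 0, 0, 0, 0, 0, 0, 0, 0, 0, 0, 0, 0, 0, 0, 0])

```text
clock: 22.78
position: [0.4436, 0.1156, 0.1067]
orientation: [-179.5, 47.6, 114.5]
ft_force: [0.2, -0.6, -0.4]
opening: 0.643
gripper_force: 63.6
```

```bash
python3 - <<'E'
from h import *
b=snap("side");save(b,"k2.png",(190,110,290,210),6)
s=ctrl.get_state();print(s["clock"],s["position"],s["orientation"],s["ft_force"],s["joint_positions"])
plan(s["position"]*[1,1,0]+[0,0,.05],[180,50,114],5)
E
```

```text
22.8333 [0.44372394 0.11508678 0.10728147] [-179.60410055   47.46236443  114.28140815] [-0.39302111  0.46573514 -0.93536406] [-82.98360052  61.36477715  57.6254192  134.71075417  -8.389364
  17.17025997  -6.2921513 ]
n 5
[0.42, 0.0, 0.39, -0.01, -0.1, 0.01]
[0.43, 0.0, 0.38, -0.01, -0.1, 0.01]
[0.43, 0.0, 0.38, -0.01, -0.1, 0.01]
[0.43, 0.0, 0.38, -0.01, -0.1, 0.01]
[0.44, 0.0, 0.37, -0.01, -0.1, 0.01]
```

View pics/k2.png

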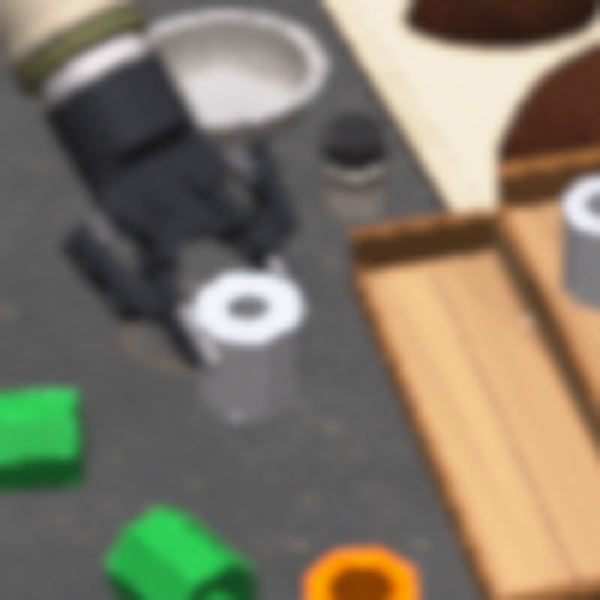

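The sleeve is now upright at (248,345) in the crop and its bore looks narrow. Lowering it to the worktop.

>>> apply_moves(series=[0.43, 0, 0.38, 0, -0.1, 0, 0, 0.43, 0, 0.38, 0, -0.1, 0, 0, 0.43, 0, 0.38, 0, -0.1, 0, 0, 0.43, 0, 0.38, 0, -0.1, 0, 0, 0.25, 0, 0.2, 0, 0, 0, 0, 0, 0, 0, 0, 0, 0, 0, 0, 0, 0, 0, 0, 0, 0])

```text
clock: 23.42
position: [0.4436, 0.1151, 0.0558]
orientation: [-179.7, 49.4, 114.1]
ft_force: [0.8, 0.4, -1.2]
opening: 0.639
gripper_force: 63.6
```

>>> apply_moves(series=[0.1, 0, 0.09, 0, 0, 0, 0, 0, 0, 0, 0, 0, 0, 0])

```text
clock: 23.58
position: [0.4436, 0.1156, 0.0529]
orientation: [-179.8, 49.4, 114.1]
ft_force: [-0.1, 0.3, -2.0]
opening: 0.644
gripper_force: 63.6
```

>>> apply_moves(series=[0.1, 0, 0.09, 0, 0, 0, 0, 0.1, 0, 0.09, 0, 0, 0, 0, 0, 0, 0, 0, 0, 0, 0])

```text
clock: 23.83
position: [0.4435, 0.1156, 0.0468]
orientation: [-179.7, 49.5, 114.2]
ft_force: [0.8, -0.1, -1.3]
opening: 0.642
gripper_force: 63.6
```

>>> apply_moves(series=[0.08, 0, 0.07, 0, 0, 0, 0, 0, 0, 0, 0, 0, 0, 0])

```text
clock: 24.0
position: [0.4435, 0.1155, 0.0448]
orientation: [-179.7, 49.5, 114.2]
ft_force: [0.3, 0.0, -2.2]
opening: 0.642
gripper_force: 63.6
```

>>> apply_moves(series=[0.06, 0, 0.05, 0, 0, 0, 0, 0, 0, 0, 0, 0, 0, 0])

```text
clock: 24.17
position: [0.4435, 0.1155, 0.0433]
orientation: [-179.7, 49.5, 114.2]
ft_force: [0.8, -0.1, -1.9]
opening: 0.645
gripper_force: 63.6
```

>>> apply_moves(series=[0.04, 0, 0.04, 0, 0, 0, 0, 0, 0, 0, 0, 0, 0, 0])

```text
clock: 24.33
position: [0.4436, 0.1152, 0.0429]
orientation: [-179.7, 49.5, 114.2]
ft_force: [-1.5, 2.1, 4.7]
opening: 0.646
gripper_force: 64.5
```

>>> apply_moves(series=[0, 0, 0, 0, 0, 0, 0.8, 0, 0, 0, 0, 0, 0, 1, 0, 0, 0, 0, 0, 0, 1, 0, 0, -0.4, 0, 0, 0, 1, 0, 0, -0.8, 0, 0, 0, 1, 0, 0, -1, 0, 0, 0, 1, 0, 0, -1, 0, 0, 0, 1, 0, 0, -1, 0, 0, 0, 1])

```text
clock: 25.0
position: [0.4171, 0.1745, 0.0979]
orientation: [-179.6, 49.5, 114.2]
ft_force: [1.4, -0.3, -0.2]
opening: 0.999
gripper_force: 0.0
```

>>> apply_moves(series=[-0.6, 0, -0.6, 0, 0.5, 0, 1, -0.6, 0, -0.6, 0, 1, 0, 1, -0.6, 0, -0.3, 0, 1, 0, 1, 0, 0, 0, 0, 1, 0, 1, 0, 0, 0, 0, 1, 0, 1, 0, 0, 0, 0, 1, 0, 1, 0, 0, 0, 0, 1, 0, 1, 0, 0, 0, 0, 1, 0, 1])

```text
clock: 25.67
position: [0.419, 0.1717, 0.1445]
orientation: [-179.9, 11.7, 114.0]
ft_force: [0.4, -1.0, -2.0]
opening: 1.0
gripper_force: 0.0
```

>>> apply_moves(series=[0, 0, 0, 0, 1, 0, 1, 0, 0, 0, 0, 0.9, 0, 1, 0, 0, 0, 0, 0.5, 0, 1, 0, 0, 0, 0, 0, 0, 1])

```text
clock: 26.0
position: [0.42, 0.1689, 0.1445]
orientation: [-179.9, -0.2, 113.6]
ft_force: [0.3, 0.2, -0.2]
opening: 1.0
gripper_force: 0.0
```

```bash
cat > look.py <<'E'
from h import *
import sys
a=snap("top");b=snap("side")
for nm,c,z in(("top",a,(.06,.08,.11)),("side",b,(.06,.08,.11))):
  hsv=cv2.cvtColor(c["color"],cv2.COLOR_RGB2HSV)
  m=((hsv[...,1]<45)&(hsv[...,2]>140)).astype(np.uint8)
  n,l,st,ce=cv2.connectedComponentsWithStats(m)
  for i in range(1,n):
    w=at_z(c,ce[i],.06)
    if 60<st[i,4]<600 and .38<w[0]<.75 and -.4<w[1]<.3:
      cn=cv2.findContours((l==i).astype(np.uint8),0,1)[0][0];r=cv2.minAreaRect(cn)
      print(nm,st[i].tolist(),ce[i].round(1),[at_z(c,ce[i],h)[:2].round(4).tolist() for h in z],r[2])
s=ctrl.get_state();print(s["clock"],s["position"],s["orientation"],s["ft_force"],s["joint_positions"].round(0))
E
python3 look.py
```

```text
top [191, 209, 19, 19, 225] [200.3 218.2] [[0.4424, 0.1124], [0.4386, 0.1106], [0.4328, 0.1078]] 26.56505012512207
top [273, 211, 17, 17, 154] [281.  218.9] [[0.4412, -0.1465], [0.4375, -0.145], [0.4318, -0.1429]] 90.0
side [223, 170, 19, 13, 187] [231.7 175.5] [[0.4445, 0.1125], [0.4392, 0.0891], [0.4313, 0.0541]] 90.0
side [244, 221, 23, 18, 242] [255.3 229.5] [[0.4433, -0.1484], [0.438, -0.1652], [0.4302, -0.1904]] 71.56504821777344
side [300, 235, 12, 12, 97] [305.6 241.1] [[0.5646, -0.2372], [0.5563, -0.2517], [0.5439, -0.2736]] 66.80140686035156
side [282, 261, 10, 10, 78] [286.6 265.5] [[0.482, -0.2967], [0.4758, -0.3098], [0.4665, -0.3293]] 90.0
26.1 [0.4192264  0.170424   0.14362667] [-1.79782474e+02  5.90892691e-03  1.13839887e+02] [-0.00901145  0.7612464   0.06222927] [-44.  28.  20. 133. -24.  23.  21.]
```

Standing at about (.4425,.1125). Regrasping from above.

>>> apply_moves(series=[-0.5, -0.02, 0, 0, 0, 0, 1, -0.9, -0.02, 0, 0, 0, 0, 1, -0.9, -0.02, 0, 0, 0, 0, 1, -0.6, -0.02, 0, 0, 0, 0, 1, -0.2, 0, 0, 0, 0, 0, 1, 0, 0, 0.3, 0, 0, 0, 1, 0, 0, 0.5, 0, 0, 0, 1, 0, 0, 0, 0, 0, 0, 1])

```text
clock: 26.77
position: [0.4418, 0.1148, 0.1258]
orientation: [-179.6, -0.0, 114.1]
ft_force: [-0.6, -0.2, 0.7]
opening: 0.996
gripper_force: 0.0
```

```bash
python3 - <<'E'
from h import *
s=ctrl.get_state();print(s["position"],s["orientation"])
plan([.443,.1125,.047],[180,0,114],5)
E
```

```text
[0.44180132 0.11481625 0.12576623] [-1.79649234e+02 -2.22852719e-02  1.14082190e+02]
n 5
[-0.03, 0.01, 0.79, -0.01, -0.0, 0.0]
[-0.03, 0.01, 0.79, -0.01, -0.0, 0.0]
[-0.03, 0.0, 0.79, -0.01, -0.0, 0.0]
[-0.03, 0.0, 0.79, -0.01, -0.0, 0.0]
[-0.03, 0.0, 0.79, -0.01, -0.0, 0.0]
```

>>> apply_moves(series=[-0.1, 0.01, 0.5, 0, 0, 0, 1, -0.03, 0, 0.9, 0, 0, 0, 1, 0, 0, 0.9, 0, 0, 0, 1, 0, 0, 0.9, 0, 0, 0, 1, 0, 0, 0.5, 0, 0, 0, 1, 0, 0, 0.2, 0, 0, 0, 1, 0, 0, 0, 0, 0, 0, 1])

```text
clock: 27.35
position: [0.4431, 0.1119, 0.0484]
orientation: [-179.7, -0.0, 114.0]
ft_force: [-0.0, -1.2, -0.8]
opening: 1.004
gripper_force: 0.0
```

>>> apply_moves(series=[0, 0, 0, 0, 0, 0, 0, 0, 0, 0, 0, 0, 0, 0, 0, 0, 0, 0, 0, 0, 0, 0, 0, 0, 0, 0, 0, 0, 0, 0, 0, 0, 0, 0, 0])

```text
clock: 27.77
position: [0.444, 0.1118, 0.0502]
orientation: [-179.9, -0.0, 114.0]
ft_force: [0.5, 0.7, 6.3]
opening: 0.645
gripper_force: 63.6
```

>>> apply_moves(series=[0, 0, -0.3, 0, 0, 0, 0, 0, 0, -0.8, 0, 0, 0, 0, 0, 0, -1, 0, 0, 0, 0, 0, 0, -1, 0, 0, 0, 0, 0, 0, -1, 0, 0, 0, 0, 0, 0, -1, 0, 0, 0, 0, 0, 0, -0.7, 0, 0, 0, 0, 0, 0, 0, 0, 0, 0, 0])

```text
clock: 28.43
position: [0.4449, 0.112, 0.1681]
orientation: [180.0, -0.0, 114.0]
ft_force: [0.4, 1.3, -1.9]
opening: 0.645
gripper_force: 63.9
```

>>> apply_moves(series=[0, 0, 0, 0, 0, 0.6, 0, 0, 0, 0, 0, 0, 1, 0, 0, 0, 0, 0, 0, 1, 0, 0, 0, 0, 0, 0, 1, 0, 0, 0, 0, 0, 0, 1, 0, 0, 0, 0, 0, 0, 1, 0, 0, 0, 0, 0, 0, 0, 0, 0, 0, 0, 0, 0, 0, 0])

```text
clock: 29.1
position: [0.4438, 0.1116, 0.165]
orientation: [-179.8, 0.1, 86.1]
ft_force: [0.3, -0.9, -2.5]
opening: 0.646
gripper_force: 63.8
```

```bash
python3 - <<'E'
from h import *
s=ctrl.get_state();print(s["position"],s["orientation"])
plan([.4785,-.299,.163],[180,0,86],20)
E
```

```text
[0.44383351 0.11161926 0.16499914] [-1.79768618e+02  9.99457341e-02  8.61228694e+01]
n 20
[-1.02, 0.16, 0.01, -0.0, 0.0, 0.0]
[-1.02, 0.16, 0.01, -0.0, 0.0, 0.0]
[-1.02, 0.16, 0.01, -0.0, 0.0, 0.0]
[-1.02, 0.16, 0.01, -0.0, 0.0, 0.0]
[-1.02, 0.16, 0.01, -0.0, 0.0, 0.0]
[-1.02, 0.16, 0.01, -0.0, 0.0, 0.0]
[-1.02, 0.16, 0.01, -0.0, 0.0, 0.0]
[-1.02, 0.16, 0.01, -0.0, 0.0, 0.0]
[-1.02, 0.16, 0.01, -0.0, 0.0, 0.0]
[-1.02, 0.16, 0.01, -0.0, 0.0, 0.0]
[-1.02, 0.16, 0.01, -0.0, 0.0, 0.0]
[-1.02, 0.16, 0.01, -0.0, 0.0, 0.0]
[-1.02, 0.16, 0.01, -0.0, 0.0, 0.0]
[-1.02, 0.16, 0.01, -0.0, 0.0, 0.0]
[-1.02, 0.16, 0.01, -0.0, 0.0, 0.0]
[-1.02, 0.16, 0.01, -0.0, 0.0, 0.0]
[-1.02, 0.16, 0.01, -0.0, 0.0, 0.0]
[-1.02, 0.16, 0.01, -0.0, 0.0, 0.0]
[-1.02, 0.16, 0.01, -0.0, 0.0, 0.0]
[-1.02, 0.16, 0.01, -0.0, 0.0, 0.0]
```

>>> apply_moves(series=[-0.6, 0.1, 0, 0, 0, 0, 0, -0.9, 0.15, 0, 0, 0, 0, 0, -0.95, 0.15, 0, 0, 0, 0, 0, -0.95, 0.15, 0, 0, 0, 0, 0, -0.95, 0.15, 0, 0, 0, 0, 0, -0.95, 0.15, 0, 0, 0, 0, 0, -0.95, 0.15, 0, 0, 0, 0, 0, -0.95, 0.15, 0, 0, 0, 0, 0])

```text
clock: 29.77
position: [0.4568, -0.0346, 0.1653]
orientation: [-179.8, 0.1, 86.1]
ft_force: [0.4, -0.3, -2.4]
opening: 0.644
gripper_force: 63.8
```

>>> apply_moves(series=[-0.95, 0.15, 0, 0, 0, 0, 0, -0.95, 0.15, 0, 0, 0, 0, 0, -0.95, 0.15, 0, 0, 0, 0, 0, -0.95, 0.15, 0, 0, 0, 0, 0, -0.95, 0.15, 0, 0, 0, 0, 0, -0.95, 0.15, 0, 0, 0, 0, 0, -0.95, 0.15, 0, 0, 0, 0, 0, -0.95, 0.15, 0, 0, 0, 0, 0])

```text
clock: 30.43
position: [0.47, -0.188, 0.1654]
orientation: [-179.8, 0.1, 86.1]
ft_force: [-0.4, -0.9, -2.3]
opening: 0.647
gripper_force: 63.8
```

>>> apply_moves(series=[-0.95, 0.15, 0, 0, 0, 0, 0, -0.95, 0.15, 0, 0, 0, 0, 0, -0.95, 0.15, 0, 0, 0, 0, 0, -0.95, 0.15, 0.3, 0, 0, 0, 0, -0.7, 0.12, 0.5, 0, 0, 0, 0, -0.4, 0.05, 0.4, 0, 0, 0, 0, -0.1, 0, 0.2, 0, 0, 0, 0, 0, 0, 0, 0, 0, 0, 0])

```text
clock: 31.1
position: [0.4776, -0.2877, 0.1365]
orientation: [-179.7, 0.0, 86.0]
ft_force: [0.3, -1.0, -1.0]
opening: 0.644
gripper_force: 63.8
```

```bash
python3 - <<'E'
from h import *
s=ctrl.get_state();print(s["position"],s["orientation"])
plan([.4785,-.299,.122],[180,0,86],1)
E
python3 gauge.py
```

```text
[ 0.47758062 -0.2876974   0.13647871] [-1.79688645e+02  1.55560009e-02  8.59718680e+01]
n 1
[-0.56, 0.09, 0.72, -0.06, 0.0, -0.01]
31.15 [ 0.47787389 -0.28712829  0.13697485] [-1.79711521e+02  7.25152734e-03  8.60041667e+01] [ 0.30132841  0.40057207 -1.90757416]
ell [285.83 243.23] [18.8        21.71666667] -> [ 0.4778 -0.2921  0.1495] [ 0.5086 -0.2257  0.06  ]
ell [320.72 215.  ] [17.28333333 31.6       ] -> [ 0.6036 -0.233   0.1495] [ 0.6503 -0.159   0.06  ]
base [285.72 276.99] [26.98333333 32.25      ] [ 0.4797 -0.3013  0.014 ] [ 0.4817 -0.297   0.007 ]
```

>>> apply_moves(series=[-0.3, 0.03, 0, 0, 0, 0, 0, -0.25, 0.03, 0.2, 0, 0, 0, 0, -0.04, 0, 0.3, 0, 0, 0, 0, 0, 0, 0.2, 0, 0, 0, 0, 0, 0, 0, 0, 0, 0, 0])

```text
clock: 31.57
position: [0.4784, -0.2993, 0.1227]
orientation: [-179.7, 0.0, 86.0]
ft_force: [-0.9, 0.5, -1.7]
opening: 0.643
gripper_force: 63.8
```

>>> apply_moves(series=[0, 0, 0.1, 0, 0, 0, 0, 0, 0, 0.1, 0, 0, 0, 0, 0, 0, 0, 0, 0, 0, 0])

```text
clock: 31.82
position: [0.4787, -0.2995, 0.1193]
orientation: [-179.8, 0.1, 86.0]
ft_force: [-0.0, -0.3, -2.2]
opening: 0.643
gripper_force: 63.8
```

>>> apply_moves(series=[0, 0, 0.07, 0, 0, 0, 0, 0, 0, 0.07, 0, 0, 0, 0, 0, 0, 0, 0, 0, 0, 0])

```text
clock: 32.07
position: [0.4796, -0.3, 0.117]
orientation: [-179.9, 0.1, 86.0]
ft_force: [3.0, -0.4, -0.6]
opening: 0.647
gripper_force: 64.2
```

>>> apply_moves(series=[0, 0, 0.05, 0, 0, 0, 0, 0, 0, 0.0, 0, 0, 0, 0])

```text
clock: 32.23
position: [0.4799, -0.3, 0.1162]
orientation: [-179.9, 0.1, 86.0]
ft_force: [3.6, 0.2, 2.4]
opening: 0.646
gripper_force: 64.6
```

>>> apply_moves(series=[0, 0, 0.05, 0, 0, 0, 0, 0, 0, 0.0, 0, 0, 0, 0])

```text
clock: 32.4
position: [0.4802, -0.3001, 0.1155]
orientation: [-180.0, 0.1, 86.0]
ft_force: [4.6, 1.7, 7.2]
opening: 0.643
gripper_force: 65.0
```

>>> apply_moves(series=[-0.04, 0.1, 0, 0, 0, 0, 0, 0, 0, 0, 0, 0, 0, 0, 0, 0, 0.05, 0, 0, 0, 0, 0, 0, 0, 0, 0, 0, 0])

```text
clock: 32.73
position: [0.4809, -0.3004, 0.1149]
orientation: [-179.9, 0.0, 86.0]
ft_force: [0.4, 3.4, 17.4]
opening: 0.642
gripper_force: 66.3
```

>>> apply_moves(series=[0, 0, 0.05, 0, 0, 0, 0, 0, 0, 0, 0, 0, 0, 0])

```text
clock: 32.9
position: [0.4808, -0.3005, 0.1146]
orientation: [-179.9, 0.0, 86.0]
ft_force: [-0.6, 4.1, 26.7]
opening: 0.642
gripper_force: 67.6
```

It stopped at the nose, so sleeve 2 goes to the lower step.

>>> apply_moves(series=[0, 0, -0.2, 0, 0, 0, 0, 0, 0, -0.5, 0, 0, 0, 0, 0, 0, -0.8, 0, 0, 0, 0, 0, 0, -0.8, 0, 0, 0, 0, 0.3, 0.06, -0.5, 0, 0, 0, 0, 0.7, 0.14, -0.2, 0, 0, 0, 0, 0.95, 0.19, 0, 0, 0, 0, 0, 0.95, 0.19, 0, 0, 0, 0, 0])

```text
clock: 33.57
position: [0.4962, -0.2428, 0.1731]
orientation: [-179.8, 0.1, 85.9]
ft_force: [-0.0, 0.0, -1.4]
opening: 0.646
gripper_force: 64.0
```

>>> apply_moves(series=[0.95, 0.19, 0, 0, 0, 0, 0, 0.95, 0.19, 0, 0, 0, 0, 0, 0.95, 0.19, 0, 0, 0, 0, 0, 0.95, 0.19, 0, 0, 0, 0, 0, 0.95, 0.19, 0, 0, 0, 0, 0, 0.95, 0.19, 0, 0, 0, 0, 0, 0.95, 0.19, 0, 0, 0, 0, 0, 0.95, 0.19, 0, 0, 0, 0, 0])

```text
clock: 34.23
position: [0.5371, -0.0927, 0.1723]
orientation: [-179.7, 0.1, 86.0]
ft_force: [1.2, -0.2, -2.4]
opening: 0.647
gripper_force: 64.0
```

>>> apply_moves(series=[0.95, 0.19, 0, 0, 0, 0, 0, 0.95, 0.19, 0, 0, 0, 0, 0, 0.95, 0.19, 0, 0, 0, 0, 0, 0.95, 0.19, 0, 0, 0, 0, 0, 0.95, 0.19, 0, 0, 0, 0, 0, 0.95, 0.19, 0, 0, 0, 0, 0, 0.9, 0.19, 0, 0, 0, 0, 0, 0.5, 0.1, 0, 0, 0, 0, 0])

```text
clock: 34.9
position: [0.5759, 0.0483, 0.1718]
orientation: [-179.7, 0.0, 86.1]
ft_force: [0.9, 0.3, -1.2]
opening: 0.639
gripper_force: 64.0
```

>>> apply_moves(series=[0.2, 0.05, 0, 0, 0, 0, 0, 0, 0, 0, 0, 0, 0, 0, 0, 0, 0, 0, 0, 0, 0])

```text
clock: 35.15
position: [0.5769, 0.0485, 0.1721]
orientation: [-179.8, 0.1, 85.9]
ft_force: [-0.0, -1.3, -1.9]
opening: 0.642
gripper_force: 64.0
```

```bash
python3 - <<'E'
from h import *
s=ctrl.get_state();print(s["clock"],s["position"],s["orientation"])
plan([.5851,.0816,.09],[180,0,86],6)
E
```

```text
35.15 [0.57690169 0.04853424 0.17207791] [-1.79772836e+02  1.11542084e-01  8.59199302e+01]
n 6
[0.28, 0.05, 0.68, -0.01, 0.0, -0.0]
[0.28, 0.05, 0.68, -0.01, 0.0, -0.0]
[0.28, 0.05, 0.68, -0.01, 0.0, -0.0]
[0.28, 0.05, 0.68, -0.01, 0.0, -0.0]
[0.28, 0.05, 0.68, -0.01, 0.0, -0.0]
[0.28, 0.05, 0.68, -0.01, 0.0, -0.0]
```

>>> apply_moves(series=[0.5, 0.08, 0, 0, 0, 0, 0, 0.7, 0.12, 0.4, 0, 0, 0, 0, 0.4, 0.08, 0.8, 0, 0, 0, 0, 0.08, 0.02, 0.9, 0, 0, 0, 0, 0, 0, 0.9, 0, 0, 0, 0, 0, 0, 0.7, 0, 0, 0, 0, 0, 0, 0.3, 0, 0, 0, 0, 0, 0, 0, 0, 0, 0, 0])

```text
clock: 35.82
position: [0.5848, 0.0829, 0.0903]
orientation: [-179.7, 0.1, 86.0]
ft_force: [0.1, -0.3, -0.8]
opening: 0.641
gripper_force: 63.9
```

```bash
python3 - <<'E'
from h import *
s=ctrl.get_state();print(s["clock"],s["position"],s["orientation"],s["ft_force"])
plan([.5851,.0816,.071],[180,0,86],1)
b=snap("side");save(b,"l1.png",(230,120,330,220),6)
p=s["position"]
for q in([.5851,.0816,.02],[.5747,-.0719,.02],p-[0,0,.05],p+[0,0,.0105]):print((proj(b,q)-[230,120])*6)
E
```

```text
35.8167 [0.58476173 0.08287727 0.09034698] [-1.79653927e+02  9.98012254e-02  8.59560040e+01] [ 0.05259513 -0.30707674 -0.81611111]
n 1
[-0.06, 0.03, 0.97, -0.07, 0.02, -0.01]
[256.9519924  365.44414045]
[338.39181529 544.72087314]
[256.20538409 338.01464153]
[257.89265878 256.55729522]
```

View pics/l1.png

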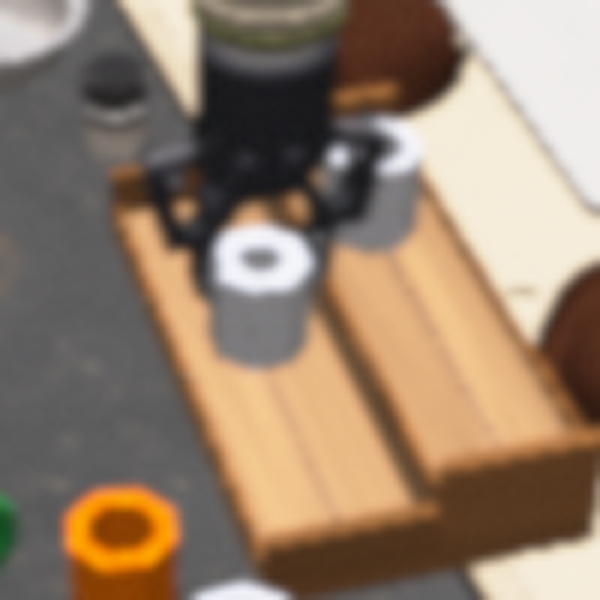

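The held sleeve (top at (264,260) in the crop) is over the lower line. Sleeve 1 still stands on the upper step. I'll refine the line positions numerically before releasing.

```bash
python3 - <<'E'
from h import *
b=snap("side");a=snap("top")
g=cv2.cvtColor(b["color"],cv2.COLOR_RGB2GRAY).astype(float)
ga=cv2.cvtColor(a["color"],cv2.COLOR_RGB2GRAY).astype(float)
def dip(img,c,q,axis,w=4):
  u=proj(c,q);i=int(round(u[0]));j=int(round(u[1]))
  if axis==0: k=np.arange(i-w,i+w+1);v=img[j,k]
  else: k=np.arange(j-w,j+w+1);v=img[k,i]
  o=u[0] if axis==0 else u[1]
  if axis==0: v=v
  bg=np.polyval(np.polyfit(k[[0,1,-2,-1]],v[[0,1,-2,-1]],1),k);d=np.clip(bg-v,0,None);m=d.argmax()
  sl=slice(max(m-1,0),m+2);return (round((d[sl]*k[sl]).sum()/max(d[sl].sum(),1e-6)-o,2),round(d.max()))
for n,A,B,z in(("lo",(.5955,.2351),(.5747,-.0719),.02),("up",(.6874,.2324),(.6673,-.076),.05)):
  for t in(.05,.15,.25,.35,.55,.65,.7,.75,.8,.85,.9,.95):
    q=np.r_[np.array(A)*(1-t)+np.array(B)*t,z]
    print(n,t,"side dcol",dip(g,b,q,0),"top drow",dip(ga,a,q,1))
# silhouette of held sleeve body columns in side view
for r in range(163,180,2):print(r,g[r,262:286].astype(int))
E
```

```text
lo 0.05 side dcol (np.float64(1.56), 31) top drow (np.float64(-3.79), 1)
lo 0.15 side dcol (np.float64(-1.44), 90) top drow (np.float64(-0.35), 57)
lo 0.25 side dcol (np.float64(-1.8), 25) top drow (np.float64(-0.14), 20)
lo 0.35 side dcol (np.float64(-2.78), 7) top drow (np.float64(-0.35), 20)
lo 0.55 side dcol (np.float64(1.09), 12) top drow (np.float64(0.98), 53)
lo 0.65 side dcol (np.float64(0.61), 13) top drow (np.float64(0.01), 20)
lo 0.7 side dcol (np.float64(0.97), 10) top drow (np.float64(-0.24), 14)
lo 0.75 side dcol (np.float64(0.76), 10) top drow (np.float64(-0.23), 19)
lo 0.8 side dcol (np.float64(1.11), 14) top drow (np.float64(0.05), 19)
lo 0.85 side dcol (np.float64(0.91), 13) top drow (np.float64(-0.25), 21)
lo 0.9 side dcol (np.float64(0.64), 10) top drow (np.float64(-0.59), 17)
lo 0.95 side dcol (np.float64(-0.24), 4) top drow (np.float64(0.2), 14)
up 0.05 side dcol (np.float64(3.67), 21) top drow (np.float64(1.98), 2)
up 0.15 side dcol (np.float64(1.88), 39) top drow (np.float64(-0.49), 1)
up 0.25 side dcol (np.float64(-3.56), 3) top drow (np.float64(-4.1), 2)
up 
[... 873 characters left out ...]
 119 151 176 197 217 228 232 233 233 234 228 219 197 168
 136 109  91  86 103 133]
169 [171 143 115  98 104 115 123 127 133 137 137 136 137 137 134 131 126 119
 111 104  93  83  85 108]
171 [194 188 162 130 120 122 124 123 123 124 125 125 124 124 124 123 121 118
 118 121 113  95  83  85]
173 [193 186 163 134 121 122 123 123 122 123 123 123 124 123 123 122 119 116
 122 138 148 133 103  85]
175 [195 187 166 138 122 122 122 123 122 122 123 124 124 124 122 121 116 113
 123 149 171 168 141 106]
177 [199 194 182 159 139 128 125 123 123 122 123 123 124 123 123 121 118 121
 141 169 187 188 175 142]
179 [199 200 197 188 173 156 141 133 129 126 125 124 125 125 127 130 136 156
 176 188 193 194 190 176]
```

>>> apply_moves(series=[-0.06, 0.08, 0.3, 0, 0, 0, 0, 0, 0, 0.3, 0, 0, 0, 0, 0, 0, 0.2, 0, 0, 0, 0, 0, 0, 0.1, 0, 0, 0, 0, 0, 0, 0, 0, 0, 0, 0])

```text
clock: 36.38
position: [0.5865, 0.0811, 0.0734]
orientation: [-179.7, 0.1, 86.0]
ft_force: [0.8, -0.7, -1.4]
opening: 0.645
gripper_force: 63.9
```

>>> apply_moves(series=[0, 0, 0.05, 0, 0, 0, 0, 0, 0, 0, 0, 0, 0, 0])

```text
clock: 36.55
position: [0.5868, 0.0811, 0.073]
orientation: [-179.8, 0.1, 85.9]
ft_force: [-0.5, -0.5, -2.1]
opening: 0.643
gripper_force: 63.9
```

>>> apply_moves(series=[0, 0, 0.04, 0, 0, 0, 0, 0, 0, 0, 0, 0, 0, 0])

```text
clock: 36.72
position: [0.5869, 0.0811, 0.0723]
orientation: [-179.8, 0.1, 86.0]
ft_force: [-0.8, 0.7, -1.6]
opening: 0.639
gripper_force: 63.9
```

>>> apply_moves(series=[0, -0.02, 0.07, 0, 0, 0, 0, 0, 0, 0, 0, 0, 0, 0])

```text
clock: 36.88
position: [0.5863, 0.0812, 0.0707]
orientation: [-179.8, 0.1, 86.0]
ft_force: [0.6, 0.6, -1.7]
opening: 0.639
gripper_force: 63.9
```

>>> apply_moves(series=[0, 0, 0.05, 0, 0, 0, 0, 0, 0, 0, 0, 0, 0, 0])

```text
clock: 37.05
position: [0.5864, 0.0811, 0.0704]
orientation: [-179.8, 0.0, 85.9]
ft_force: [-1.6, -0.5, 5.7]
opening: 0.644
gripper_force: 64.6
```

>>> apply_moves(series=[0, 0, 0, 0, 0, 0, 0.73, 0, 0, 0, 0, 0, 0, 0.73, 0, 0, 0, 0, 0, 0, 0.73, 0, 0, -0.3, 0, 0, 0, 0.73, 0, 0, -0.7, 0, 0, 0, 0.73, 0, 0, -1, 0, 0, 0, 0.73, 0, 0, -1, 0, 0, 0, 0.73, 0, 0, -1, 0, 0, 0, 1])

```text
clock: 37.72
position: [0.5866, 0.081, 0.1509]
orientation: [-179.8, 0.1, 85.9]
ft_force: [0.1, -0.1, 0.6]
opening: 0.849
gripper_force: 0.0
```

>>> apply_moves(series=[0, 0, -1, 0, 0, 0, 1, -0.4, -0.2, -0.5, 0, 0, 0, 1, -0.7, -0.4, 0, 0, 0, 0, 1, -0.95, -0.5, 0, 0, 0, 0, 1, -0.95, -0.5, 0, 0, 0, 0, 1, -0.95, -0.5, 0, 0, 0, 0, 1, -0.95, -0.5, 0, 0, 0, 0, 1, -0.95, -0.5, 0, 0, 0, 0, 1])

```text
clock: 38.38
position: [0.5143, -0.0331, 0.1793]
orientation: [-179.7, 0.1, 85.9]
ft_force: [-0.5, -0.4, -0.2]
opening: 0.994
gripper_force: 0.0
```

>>> apply_moves(series=[-0.95, -0.5, 0, 0, 0, 0, 1, -0.95, -0.5, 0, 0, 0, 0, 1, -0.95, -0.5, 0, 0, 0, 0, 1, -0.95, -0.5, 0, 0, 0, 0, 1, -0.95, -0.5, 0, 0, 0, 0, 1, -0.8, -0.5, 0, 0, 0, 0, 1, -0.4, -0.2, 0, 0, 0, 0, 1, 0, 0, 0, 0, 0, 0, 1])

```text
clock: 39.05
position: [0.4422, -0.1473, 0.1802]
orientation: [-179.7, 0.1, 85.7]
ft_force: [0.4, -0.1, -0.7]
opening: 0.999
gripper_force: 0.0
```

```bash
python3 look.py;  python3 - <<'E'
from h import *
b=snap("side");save(b,"all.png",(200,110,350,260),4)
plan([.442,-.147,.11],[180,0,86],4)
E
```

```text
top [202, 166, 18, 18, 212] [210.4 174.2] [[0.5894, 0.0831], [0.5837, 0.0817], [0.5752, 0.0794]] 90.0
top [207, 216, 32, 28, 172] [224.4 226. ] [[0.4175, 0.0347], [0.414, 0.0338], [0.4088, 0.0325]] 4.085616588592529
top [166, 228, 12, 16, 66] [171.5 235.6] [[0.3856, 0.2026], [0.3825, 0.1996], [0.3779, 0.1951]] 90.0
side [268, 162, 15, 9, 72] [275.  165.3] [[0.6054, 0.1152], [0.596, 0.0918], [0.5821, 0.0567]] 9.462322235107422
side [259, 216, 22, 18, 240] [269.8 224.7] [[0.4899, -0.1448], [0.4835, -0.1617], [0.4739, -0.187]] 26.56505012512207
side [300, 235, 12, 12, 97] [305.6 241.1] [[0.5646, -0.2372], [0.5563, -0.2517], [0.5439, -0.2736]] 66.80140686035156
side [282, 261, 10, 10, 79] [286.5 265.4] [[0.482, -0.2965], [0.4758, -0.3096], [0.4665, -0.3292]] 90.0
39.15 [ 0.44423678 -0.14523139  0.18024332] [-1.79768539e+02  5.31561287e-02  8.59067640e+01] [0.24538321 0.0602114  0.4267032 ] [-10.  26.  30. 130. -25.  30.  35.]
n 4
[-0.03, -0.03, 0.88, -0.01, 0.0, -0.0]
[-0.03, -0.03, 0.88, -0.01, 0.0, -0.0]
[-0.03, -0.03, 0.88, -0.01, 0.0, -0.0]
[-0.03, -0.03, 0.88, -0.01, 0.0, -0.0]
```

View pics/all.png

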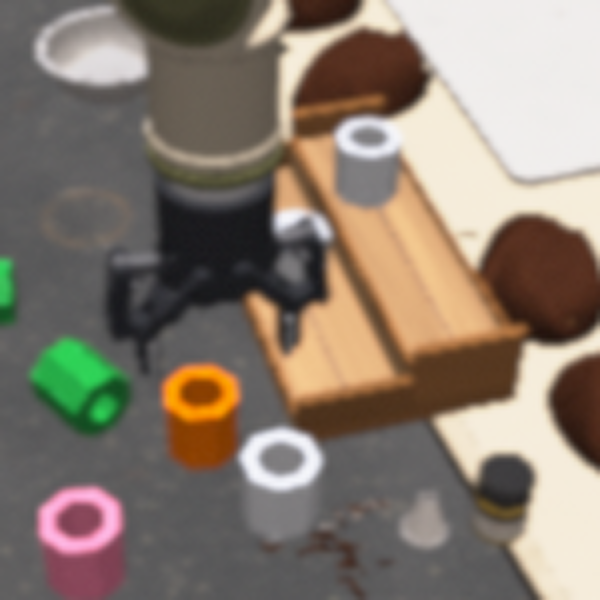

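Sleeve 3 has been knocked aside: it still stands, but now at (282,480) in the crop, about (.489,-.143). Fitting its position and yaw.

```bash
cat > octo.py <<'E'
from h import *
from scipy.optimize import minimize
def octfit(c,p0,z,bore=.036,S=4,half=22):
    u=proj(c,[*p0,z]).round().astype(int);x0,y0=u-half
    im=cv2.resize(c["color"][y0:y0+2*half,x0:x0+2*half],None,fx=S,fy=S,interpolation=cv2.INTER_CUBIC)
    g=im.min(2).astype(float)
    m=np.clip((g-130)/90,0,1)
    def mask(v):
        k=np.radians(v[2]+22.5+45*np.arange(8));r=.028/np.cos(np.pi/8)
        o=np.zeros(m.shape,np.uint8)
        for rr,ang,val in((r,k,255),(bore/2,np.linspace(0,6.28,40),0)):
            P=np.array([(proj(c,[v[0]+rr*np.cos(t),v[1]+rr*np.sin(t),z])-[x0,y0]+.5)*S-.5 for t in ang])
            cv2.fillPoly(o,[np.round(P*16).astype(np.int32)],val,cv2.LINE_AA,4)
        return cv2.GaussianBlur(o/255.,(0,0),S*.6)
    best=None
    for yaw in(0,11,22,33):
        s=minimize(lambda w:((mask([w[0]/1e3,w[1]/1e3,w[2]])-m)**2).mean(),[p0[0]*1e3,p0[1]*1e3,yaw],method="Nelder-Mead",options=dict(initial_simplex=[[p0[0]*1e3+a,p0[1]*1e3+b,yaw+d] for a,b,d in((0,0,0),(5,0,0),(0,5,0),(0,0,8))],maxiter=150))
        if best is None or s.fun<best.fun:best=s
    return [round(best.x[0]/1e3,4),round(best.x[1]/1e3,4),round(best.x[2]%45,1),round(best.fun,4)]
E
python3 - <<'E'
from octo import *
b=snap("side");a=snap("top")
print("s3 side",octfit(b,(.489,-.144),.06))
print("s1 side",octfit(b,(.682,.152),.11))
print("s2 top",octfit(a,(.5837,.0817),.08,.025))
E
```

```text
s3 side [np.float64(0.4907), np.float64(-0.1433), np.float64(41.2), np.float64(0.0064)]
s1 side [np.float64(0.6848), np.float64(0.1516), np.float64(10.7), np.float64(0.2134)]
s2 top [np.float64(0.5844), np.float64(0.0819), np.float64(43.6), np.float64(0.0042)]
```

>>> apply_moves(series=[0.1, 0.5, 0, 0, 0, 0, 1, 0.1, 0.8, 0.2, 0, 0, 0, 1, 0.06, 0.7, 0.6, 0, 0, 0, 1, 0, 0.3, 0.9, 0, 0, 0, 1, 0, 0, 0.8, 0, 0, 0, 1, 0, 0, 0.4, 0, 0, 0, 1, 0, 0, 0, 0, 0, 0, 1, 0, 0, 0, 0, 0, 0, 1])

```text
clock: 39.97
position: [0.4906, -0.1432, 0.1222]
orientation: [-179.7, 0.1, 86.0]
ft_force: [0.3, -0.3, 0.4]
opening: 1.001
gripper_force: 0.0
```

```bash
python3 - <<'E'
from h import *
s=ctrl.get_state();print(s["clock"],s["position"],s["orientation"])
plan([.4895,-.143,.0475],[180,0,86],4)
b=snap("side");save(b,"p3.png",(215,160,325,260),6)
E
```

```text
39.9667 [ 0.49063443 -0.14319394  0.12223985] [-1.79741439e+02  6.64959910e-02  8.59679042e+01]
n 4
[0.0, -0.01, 0.93, -0.01, 0.0, -0.0]
[0.0, -0.01, 0.93, -0.01, 0.0, -0.0]
[0.0, -0.01, 0.93, -0.01, 0.0, -0.0]
[0.0, -0.01, 0.93, -0.01, 0.0, -0.0]
```

View pics/p3.png

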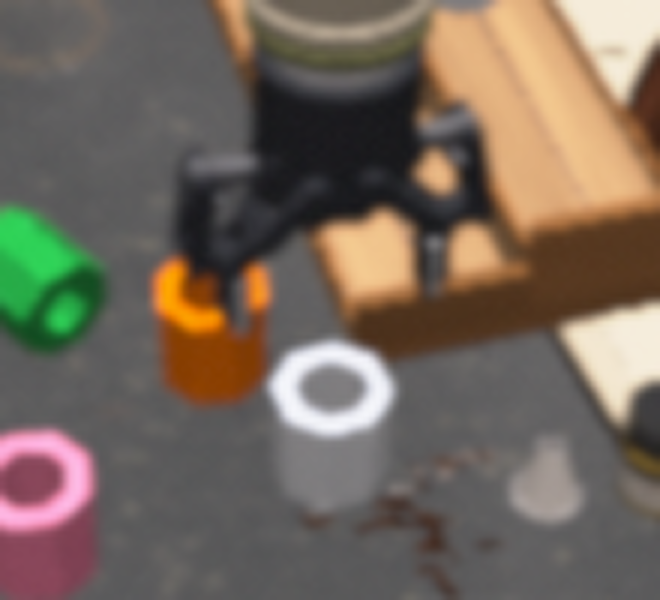

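The gripper straddles sleeve 3 (top at (332,388) in the crop), clear of the orange one. Descending.

>>> apply_moves(series=[0, -0.02, 0.5, 0, 0, 0, 1, 0, 0, 0.9, 0, 0, 0, 1, 0, 0, 0.9, 0, 0, 0, 1, 0, 0, 0.8, 0, 0, 0, 1, 0, 0, 0.45, 0, 0, 0, 1, 0, 0, 0.15, 0, 0, 0, 1, 0, 0, 0, 0, 0, 0, 1])

```text
clock: 40.6
position: [0.4897, -0.1436, 0.0481]
orientation: [-179.8, 0.1, 85.9]
ft_force: [-0.4, -0.5, -0.2]
opening: 0.997
gripper_force: 0.0
```

>>> apply_moves(series=[0, 0, 0, 0, 0, 0, 0, 0, 0, 0, 0, 0, 0, 0, 0, 0, 0, 0, 0, 0, 0, 0, 0, 0, 0, 0, 0, 0, 0, 0, 0, 0, 0, 0, 0])

```text
clock: 41.02
position: [0.4903, -0.1435, 0.0496]
orientation: [-179.9, 0.1, 86.0]
ft_force: [-0.9, 1.1, 8.7]
opening: 0.647
gripper_force: 62.4
```

>>> apply_moves(series=[0, 0, -0.3, 0, 0, 0, 0, 0, 0, -0.8, 0, 0, 0, 0, 0, 0, -1, 0, 0, 0, 0, 0, 0, -1, 0, 0, 0, 0, 0, 0, -1, 0, 0, 0, 0, 0, 0, -1, 0, 0, 0, 0, 0, 0, -0.6, 0, 0, 0, 0, 0, 0, 0, 0, 0, 0, 0])

```text
clock: 41.68
position: [0.4912, -0.1434, 0.165]
orientation: [180.0, 0.1, 86.0]
ft_force: [0.4, 0.8, -2.2]
opening: 0.644
gripper_force: 64.1
```

```bash
python3 - <<'E'
from h import *
s=ctrl.get_state();print(s["clock"],s["position"],s["orientation"],s["opening"])
plan([.4797,-.2995,.145],[180,0,86],8)
E
```

```text
41.6833 [ 0.49123753 -0.14339016  0.16504892] [1.79972131e+02 7.42637920e-02 8.59742244e+01] 0.6437294790232412
n 8
[-0.98, -0.0, 0.13, 0.0, 0.0, -0.0]
[-0.98, -0.0, 0.13, 0.0, 0.0, -0.0]
[-0.98, -0.0, 0.13, 0.0, 0.0, -0.0]
[-0.98, -0.0, 0.13, 0.0, 0.0, -0.0]
[-0.98, -0.0, 0.13, 0.0, 0.0, -0.0]
[-0.98, -0.0, 0.13, 0.0, 0.0, -0.0]
[-0.98, -0.0, 0.13, 0.0, 0.0, -0.0]
[-0.98, -0.0, 0.13, 0.0, 0.0, -0.0]
```

>>> apply_moves(series=[-0.6, 0, 0, 0, 0, 0, 0, -0.95, 0, 0, 0, 0, 0, 0, -0.95, 0, 0, 0, 0, 0, 0, -0.95, 0, 0, 0, 0, 0, 0, -0.95, 0, 0, 0, 0, 0, 0, -0.95, 0, 0, 0, 0, 0, 0, -0.95, 0, 0.2, 0, 0, 0, 0, -0.85, 0, 0.3, 0, 0, 0, 0])

```text
clock: 42.35
position: [0.4799, -0.287, 0.1523]
orientation: [-179.8, 0.1, 85.9]
ft_force: [-0.4, -0.1, -2.1]
opening: 0.65
gripper_force: 64.1
```

>>> apply_moves(series=[-0.5, 0, 0.4, 0, 0, 0, 0, -0.2, 0, 0.2, 0, 0, 0, 0, 0, 0, 0, 0, 0, 0, 0, 0, 0, 0, 0, 0, 0, 0])

```text
clock: 42.68
position: [0.4788, -0.2993, 0.1401]
orientation: [-179.7, 0.0, 85.9]
ft_force: [0.4, 0.3, -1.2]
opening: 0.65
gripper_force: 64.1
```

```bash
python3 - <<'E'
from octo import *
s=ctrl.get_state();p=s["position"];print(s["clock"],p,s["orientation"])
b=snap("side");
print(octfit(b,p[:2],p[2]+.0104))
plan([.4797,-.2995,.13],[180,0,86],1)
E
python3 gauge.py
```

```text
42.6833 [ 0.47880598 -0.29927782  0.14010375] [-1.79730476e+02  1.64604488e-02  8.59463519e+01]
[np.float64(0.479), np.float64(-0.3001), np.float64(0.4), np.float64(0.0208)]
n 1
[-0.02, 0.03, 0.52, -0.05, 0.0, -0.0]
42.7833 [ 0.47936726 -0.29891856  0.14063324] [-1.79787266e+02  3.27169859e-02  8.60197591e+01] [ 0.69856543  0.24167051 -1.29729752]
ell [288.19 245.63] [19.36666667 22.56666667] -> [ 0.4792 -0.3038  0.1531] [ 0.5117 -0.2359  0.06  ]
ell [321.22 219.21] [16.46666667 19.18333333] -> [ 0.5961 -0.2504  0.1531] [ 0.644  -0.1754  0.06  ]
base [285.77 277.03] [26.93333333 32.21666667] [ 0.4798 -0.3014  0.014 ] [ 0.4818 -0.2971  0.007 ]
```

>>> apply_moves(series=[-0.03, 0.02, 0.3, 0, 0, 0, 0, 0, 0, 0.4, 0, 0, 0, 0, 0, 0, 0.2, 0, 0, 0, 0, 0, 0, 0.1, 0, 0, 0, 0, 0, 0, 0, 0, 0, 0, 0])

```text
clock: 43.2
position: [0.4792, -0.3003, 0.1198]
orientation: [-179.7, 0.0, 86.0]
ft_force: [-0.6, -0.2, -0.7]
opening: 0.652
gripper_force: 64.1
```

>>> apply_moves(series=[0, 0, 0.1, 0, 0, 0, 0, 0, 0, 0.1, 0, 0, 0, 0, 0, 0, 0, 0, 0, 0, 0])

```text
clock: 43.45
position: [0.4794, -0.3006, 0.1163]
orientation: [-179.8, 0.1, 86.0]
ft_force: [-1.2, 0.1, -1.0]
opening: 0.651
gripper_force: 64.1
```

>>> apply_moves(series=[0, 0, 0.1, 0, 0, 0, 0, 0, 0, 0.1, 0, 0, 0, 0, 0, 0, 0, 0, 0, 0, 0])

```text
clock: 43.7
position: [0.4794, -0.3005, 0.1123]
orientation: [-179.8, 0.1, 86.0]
ft_force: [-0.6, -0.3, -1.3]
opening: 0.648
gripper_force: 64.1
```

Past the nose with no contact, so it probably fits. Continuing.

>>> apply_moves(series=[0, 0, 0.15, 0, 0, 0, 0, 0, 0, 0.2, 0, 0, 0, 0, 0, 0, 0.2, 0, 0, 0, 0, 0, 0, 0, 0, 0, 0, 0])

```text
clock: 44.03
position: [0.4791, -0.3004, 0.1007]
orientation: [-179.7, 0.0, 86.0]
ft_force: [-0.3, 0.1, -2.3]
opening: 0.65
gripper_force: 64.1
```

>>> apply_moves(series=[0, 0, 0.25, 0, 0, 0, 0, 0, 0, 0.3, 0, 0, 0, 0, 0, 0, 0.3, 0, 0, 0, 0, 0, 0, 0.3, 0, 0, 0, 0, 0, 0, 0.15, 0, 0, 0, 0, 0, 0, 0, 0, 0, 0, 0])

```text
clock: 44.53
position: [0.4789, -0.3005, 0.0746]
orientation: [-179.7, 0.0, 86.0]
ft_force: [0.6, 1.3, -1.4]
opening: 0.652
gripper_force: 64.1
```

Home is expected at about .0635.

>>> apply_moves(series=[0, 0, 0.2, 0, 0, 0, 0, 0, 0, 0.15, 0, 0, 0, 0, 0, 0, 0.05, 0, 0, 0, 0, 0, 0, 0, 0, 0, 0, 0])

```text
clock: 44.87
position: [0.4792, -0.3006, 0.0674]
orientation: [-179.8, 0.1, 86.0]
ft_force: [0.4, -0.2, -1.4]
opening: 0.652
gripper_force: 64.1
```

>>> apply_moves(series=[0, 0, 0.08, 0, 0, 0, 0, 0, 0, 0, 0, 0, 0, 0])

```text
clock: 45.03
position: [0.4793, -0.3006, 0.0659]
orientation: [-179.8, 0.1, 86.0]
ft_force: [-0.6, 1.0, -0.9]
opening: 0.648
gripper_force: 64.1
```

>>> apply_moves(series=[0, 0, 0.06, 0, 0, 0, 0, 0, 0, 0, 0, 0, 0, 0])

```text
clock: 45.2
position: [0.4793, -0.3006, 0.0647]
orientation: [-179.8, 0.1, 86.0]
ft_force: [0.1, 0.4, -1.8]
opening: 0.65
gripper_force: 64.1
```

>>> apply_moves(series=[0, 0, 0.05, 0, 0, 0, 0, 0, 0, 0, 0, 0, 0, 0])

```text
clock: 45.37
position: [0.4793, -0.3007, 0.0637]
orientation: [-179.8, 0.1, 86.0]
ft_force: [0.3, -1.1, -2.0]
opening: 0.653
gripper_force: 64.1
```

>>> apply_moves(series=[0, 0, 0.05, 0, 0, 0, 0, 0, 0, 0, 0, 0, 0, 0])

```text
clock: 45.53
position: [0.4793, -0.3007, 0.0636]
orientation: [-179.8, 0.1, 85.9]
ft_force: [-1.7, 1.8, 11.3]
opening: 0.65
gripper_force: 65.4
```

Home, so sleeve 3 goes to the upper step. First I'll check the two placed sleeves while the top view of the rack is clear.

```bash
python3 - <<'E'
from octo import *
a=snap("top");b=snap("side")
for n,q,z,br,A,B in(("s1",(.682,.153),.11,.036,(.6874,.2324),(.6673,-.076)),("s2",(.585,.082),.08,.025,(.5955,.2351),(.5747,-.0719))):
  for cn,c in(("top",a),("side",b)):
    f=octfit(c,q,z,br);A_=np.array(A);d=(np.array(B)-A_);d/=np.linalg.norm(d);w=np.array(f[:2])-A_
    print(n,cn,f,"off line mm",round(1e3*float(d[0]*w[1]-d[1]*w[0]),2))
E
```

```text
s1 top [np.float64(0.6799), np.float64(0.1517), np.float64(43.7), np.float64(0.0872)] off line mm -2.24
s1 side [np.float64(0.6861), np.float64(0.1579), np.float64(21.7), np.float64(0.1222)] off line mm 3.55
s2 top [np.float64(0.5844), np.float64(0.0818), np.float64(43.5), np.float64(0.0035)] off line mm -0.71
s2 side [np.float64(0.5905), np.float64(0.0877), np.float64(28.3), np.float64(0.0727)] off line mm 4.98
```

>>> apply_moves(series=[0, 0, -0.3, 0, 0, 0, 0, 0, 0, -0.7, 0, 0, 0, 0, 0, 0, -1, 0, 0, 0, 0, 0, 0, -1, 0, 0, 0, 0, 0, 0, -1, 0, 0, 0, 0, 0, 0, -1, 0, 0, 0, 0, 0, 0, -0.4, 0, 0, 0, 0, 0, 0, 0, 0, 0, 0, 0])

```text
clock: 46.3
position: [0.4804, -0.3009, 0.1725]
orientation: [-180.0, 0.1, 86.0]
ft_force: [0.0, -0.2, -1.4]
opening: 0.651
gripper_force: 64.1
```

>>> apply_moves(series=[0.6, 0.26, 0, 0, 0, 0, 0, 0.95, 0.41, 0, 0, 0, 0, 0, 0.95, 0.41, 0, 0, 0, 0, 0, 0.95, 0.41, 0, 0, 0, 0, 0, 0.95, 0.41, 0, 0, 0, 0, 0, 0.95, 0.41, 0, 0, 0, 0, 0, 0.95, 0.41, 0, 0, 0, 0, 0, 0.95, 0.41, 0, 0, 0, 0, 0])

```text
clock: 46.97
position: [0.5523, -0.1581, 0.1687]
orientation: [-179.7, 0.0, 86.0]
ft_force: [0.2, -0.4, -1.1]
opening: 0.651
gripper_force: 64.1
```

>>> apply_moves(series=[0.95, 0.41, 0, 0, 0, 0, 0, 0.95, 0.41, 0, 0, 0, 0, 0, 0.95, 0.41, 0, 0, 0, 0, 0, 0.95, 0.41, 0, 0, 0, 0, 0, 0.95, 0.41, 0, 0, 0, 0, 0, 0.95, 0.41, 0, 0, 0, 0, 0, 0.95, 0.41, 0, 0, 0, 0, 0, 0.95, 0.41, 0, 0, 0, 0, 0])

```text
clock: 47.63
position: [0.6281, -0.0111, 0.168]
orientation: [-179.6, 0.1, 86.0]
ft_force: [0.6, -0.3, -1.3]
opening: 0.655
gripper_force: 64.1
```

>>> apply_moves(series=[0.95, 0.41, 0, 0, 0, 0, 0, 0.95, 0.41, 0, 0, 0, 0, 0, 0.95, 0.41, 0, 0, 0, 0, 0, 0.8, 0.4, 0, 0, 0, 0, 0, 0.5, 0.22, 0, 0, 0, 0, 0, 0.2, 0.1, 0, 0, 0, 0, 0, 0, 0, 0, 0, 0, 0, 0, 0, 0, 0, 0, 0, 0, 0])

```text
clock: 48.3
position: [0.673, 0.0697, 0.1694]
orientation: [-179.8, 0.1, 85.9]
ft_force: [-0.1, -0.3, -1.9]
opening: 0.647
gripper_force: 64.1
```

```bash
python3 - <<'E'
from h import *
s=ctrl.get_state();print(s["clock"],s["position"],s["orientation"])
plan([.6786,.0781,.115],[180,0,86],4)
E
```

```text
48.3 [0.67301371 0.06969972 0.16940635] [-1.79760427e+02  1.18800763e-01  8.59059499e+01]
n 4
[0.11, 0.06, 0.68, -0.01, 0.01, -0.0]
[0.11, 0.06, 0.68, -0.01, 0.01, -0.0]
[0.11, 0.06, 0.68, -0.01, 0.01, -0.0]
[0.11, 0.06, 0.68, -0.01, 0.01, -0.0]
```

Contact is expected at TCP z of about .0996.

>>> apply_moves(series=[0.2, 0.12, 0.2, 0, 0, 0, 0, 0.2, 0.12, 0.6, 0, 0, 0, 0, 0.05, 0, 0.8, 0, 0, 0, 0, 0, 0, 0.7, 0, 0, 0, 0, 0, 0, 0.5, 0, 0, 0, 0, 0, 0, 0.3, 0, 0, 0, 0, 0, 0, 0, 0, 0, 0, 0, 0, 0, 0, 0, 0, 0, 0])

```text
clock: 48.97
position: [0.6787, 0.0788, 0.1074]
orientation: [-179.8, 0.1, 85.9]
ft_force: [-0.1, 0.0, -1.0]
opening: 0.649
gripper_force: 64.1
```

```bash
python3 - <<'E'
from h import *
s=ctrl.get_state();print(s["clock"],s["position"],s["orientation"],s["ft_force"])
plan([.6786,.0781,.1],[180,0,86],1)
E
```

```text
48.9667 [0.67866747 0.07883662 0.10743167] [-1.79771690e+02  9.24654948e-02  8.59244807e+01] [-0.08992178  0.014431   -0.95508767]
n 1
[-0.04, 0.0, 0.37, -0.05, 0.02, -0.02]
```

>>> apply_moves(series=[-0.02, 0, 0.2, 0, 0, 0, 0, 0, 0, 0.1, 0, 0, 0, 0, 0, 0, 0, 0, 0, 0, 0, 0, 0, 0, 0, 0, 0, 0])

```text
clock: 49.3
position: [0.6787, 0.0789, 0.1019]
orientation: [-179.8, 0.1, 86.0]
ft_force: [-0.5, 0.2, -1.6]
opening: 0.656
gripper_force: 64.1
```

>>> apply_moves(series=[0, 0, 0.06, 0, 0, 0, 0, 0, 0, 0, 0, 0, 0, 0])

```text
clock: 49.47
position: [0.6786, 0.079, 0.1005]
orientation: [-179.8, 0.1, 86.0]
ft_force: [-0.7, -0.4, -1.7]
opening: 0.651
gripper_force: 64.1
```

>>> apply_moves(series=[0, 0, 0.05, 0, 0, 0, 0, 0, 0, 0, 0, 0, 0, 0])

```text
clock: 49.63
position: [0.6788, 0.0789, 0.0998]
orientation: [-179.8, 0.1, 86.0]
ft_force: [-0.8, -0.2, 1.8]
opening: 0.647
gripper_force: 64.3
```

>>> apply_moves(series=[0, 0, 0, 0, 0, 0, 0.73, 0, 0, 0, 0, 0, 0, 0.73, 0, 0, 0, 0, 0, 0, 0.73, 0, 0, -0.3, 0, 0, 0, 0.73, 0, 0, -0.7, 0, 0, 0, 0.73, 0, 0, -1, 0, 0, 0, 0.73, 0, 0, -1, 0, 0, 0, 0.73, 0, 0, -1, 0, 0, 0, 0.73])

```text
clock: 50.3
position: [0.679, 0.0787, 0.1816]
orientation: [-179.8, 0.1, 85.9]
ft_force: [0.3, 0.0, 0.1]
opening: 0.724
gripper_force: 0.0
```

>>> apply_moves(series=[0, 0, -1, 0, 0, 0, 1, -0.4, -0.3, -0.5, 0, 0, 0, 1, -0.8, -0.5, 0, 0, 0, 0, 1, -0.95, -0.6, 0, 0, 0, 0, 1, -0.95, -0.6, 0, 0, 0, 0, 1, -0.95, -0.6, 0, 0, 0, 0, 1, -0.95, -0.6, 0, 0, 0, 0, 1, -0.95, -0.6, 0, 0, 0, 0, 1])

```text
clock: 50.97
position: [0.5934, -0.0358, 0.2104]
orientation: [-179.8, 0.1, 85.9]
ft_force: [0.4, -1.0, 0.1]
opening: 0.999
gripper_force: 0.0
```

>>> apply_moves(series=[-0.95, -0.6, 0, 0, 0, 0, 1, -0.95, -0.6, 0, 0, 0, 0, 1, -0.95, -0.6, 0, 0, 0, 0, 1, -0.95, -0.6, 0, 0, 0, 0, 1, -0.95, -0.3, 0, 0, 0, 0, 1, -0.95, 0, 0, 0, 0, 0, 1, -0.6, 0, 0, 0, 0, 0, 1, 0, 0, 0, 0, 0, 0, 1])

```text
clock: 51.63
position: [0.5313, -0.1594, 0.211]
orientation: [-179.9, 0.1, 85.7]
ft_force: [-0.2, 0.3, 0.5]
opening: 1.001
gripper_force: 0.0
```

```bash
python3 look.py; python3 - <<'E'
from octo import *
a=snap("top")
# white on wood: use low saturation restricted fit
a2=dict(a);im=a["color"].copy();h=cv2.cvtColor(im,cv2.COLOR_RGB2HSV);im[h[...,1]>55]=0;a2["color"]=im
for n,q,z,br,A,B in(("s1",(.68,.153),.11,.036,(.6874,.2324),(.6673,-.076)),("s3",(.677,.078),.11,.036,(.6874,.2324),(.6673,-.076)),("s2",(.585,.082),.08,.025,(.5955,.2351),(.5747,-.0719))):
    f=octfit(a2,q,z,br,half=14);A_=np.array(A);d=(np.array(B)-A_);d/=np.linalg.norm(d);w=np.array(f[:2])-A_
    print(n,f,"off line mm",round(1e3*float(d[0]*w[1]-d[1]*w[0]),2))
E
```

```text
top [203, 136, 18, 17, 174] [211.3 144.1] [[0.6934, 0.0825], [0.6864, 0.081], [0.6759, 0.0788]] 90.0
top [202, 166, 17, 12, 108] [209.1 170.4] [[0.6024, 0.0878], [0.5965, 0.0863], [0.5878, 0.084]] 67.38013458251953
top [170, 210, 19, 18, 87] [178.  218.8] [[0.4401, 0.1841], [0.4363, 0.1813], [0.4306, 0.1772]] 24.443954467773438
top [185, 218, 20, 16, 86] [193.7 225.6] [[0.4183, 0.1328], [0.4148, 0.1307], [0.4095, 0.1276]] 12.528807640075684
side [300, 234, 12, 13, 97] [305.6 241. ] [[0.5646, -0.2369], [0.5563, -0.2515], [0.5439, -0.2733]] 45.0
side [282, 261, 10, 10, 79] [286.5 265.4] [[0.482, -0.2965], [0.4758, -0.3096], [0.4665, -0.3292]] 90.0
51.7333 [ 0.53197497 -0.15622127  0.2104005 ] [-1.79803129e+02  4.77501513e-02  8.59110192e+01] [0.34445285 0.24432419 0.68456815] [-12.  29.  33. 118. -24.  40.  32.]
s1 [np.float64(0.6802), np.float64(0.1514), np.float64(0.2), np.float64(0.0585)] off line mm -1.92
s3 [np.float64(0.6765), np.float64(0.0786), np.float64(44.4), np.float64(0.0428)] off line mm -0.87
s2 [np.float64(0.5843), np.float64(0.0812), np.float64(43.4), np.float64(0.1239)] off line mm -0.77
```

```bash
python3 -c "
from station import ctrl
print(ctrl.job_done())"
```

```text
the job is handed in; nothing more can be done
None
```

I gauged all three sleeves in order and handed the job in: the first and third went fully home and stand on the upper step, while the second (toppled, stood up first) stopped at the nose and stands on the lower step, each within about 2 mm of its line by the last camera check.

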